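# Empty the parts tumbler and sort its nuts and spacers

## Task

Unscrew the perforated orange cap from the tumbler barrel and lay it top up on the rubber mat, then tip the barrel right over to pour all the parts out and set it upright again. Sort the parts from the tray through the two-way diverter, setting its lever before dropping each one in the hopper, so that every steel nut ends up in the blue bin and every brass spacer in the yellow bin. Leave the tools and other things on the bench where they are.

Things in the scene. Friction and masses are not known exactly. Their poses are not given: they have to be found in the camera images.
- tumbler: Parts tumbler, fixed: grey motor base, two yoke plates (x = +-64 mm, 176 mm high), blue barrel pivoting about the tumbler's x axis 160 mm above the bench. Origin: on the bench under the barrel's centre line. Upright barrel: outside 89 mm across, inside 80, inner floor 121 mm and rim 245 mm above the bench. The tray is on the -y side.
- barrel (a joint): Tilt of the barrel, rad: 0 upright (stop), growing as the mouth swings down towards the tumbler's -y side, over the tray; stop at 2.2, where parts slide out by themselves. Stiff pivot: takes about 4 N at the handle and stays where it is left.
- barrel_handle (a point): Centre of the barrel's handle: black round grip 14 mm thick, 64 mm long, parallel to the pivot (tumbler x), arms at x = +-40 mm. 120 mm from the pivot: at tilt t its tumbler (y, z) from the pivot is 120 mm x (cos, sin)(0.5 + t), so it goes up, over the top, down on the tray side. It can be held from above all the way, turning between the fingers.
- barrel_mid (a point): Point inside the barrel on its centre line, 20 mm above the pivot when upright (tilts with the barrel); everything inside the barrel is within 85 mm of it.
- cap_knob (a point): Centre of the grip bar (64 mm along cap x, 14 wide, 30 high) standing on the orange perforated screw cap: 110 mm across, 0.11 kg. Point 38 mm above the cap's lower edge, 15 mm above its plate, 15 mm below the bar's top; z up. Screwed on: bar along the tumbler's x (relative yaw 0), point 265 mm above the bench. Turned anticlockwise (from above) it is free to lift from 1.9 rad; stop at 2.5. Turns easily.
- mat: Thin black and grey rubber mat for the cap, fixed, 130 x 130 x 3 mm; origin at the centre of its underside. With the cap lying on it the cap_knob point is 41 mm above the bench.
- tray: Black catch tray, fixed: 250 mm (x) by 240 mm (y), floor 4 mm above the bench, walls 5 mm thick, 20 mm high. The tumbler's smooth steel discharge chute (130 mm wide) slopes down into it at 28 degrees, from 57 mm up beside the yoke to the tray's floor 120 mm to -y of the barrel's centre line. Origin at the centre of its underside.
- diverter: Two-way diverter chute, fixed: housing 72 mm (x) by 110 mm (y), clear front and back, on posts at x = +-60, y = +-80 mm, over two bins side by side along its y. Origin on the bench under its centre. Open hopper top right above the origin, 218 mm up, 95 mm (x) by 130 mm (y), narrowing to 66 x 104. Inside, a flap on a shaft along x, 95 mm above the bench.
- lever (a joint): Diverter lever, rad, -0.6 to 0.6 (stops), fixed on the flap's shaft and leaning as the flap does. Positive: leans to the diverter's -y side and shuts it, so a part dropped in falls into the bin on the +y side. Negative: the reverse. Put it within 0.1 of a stop. Takes 2 N at the grip and stays where it is left.
- lever_grip (a point): Centre of the lever's red round grip, 14 mm thick, 58 mm long, along the diverter's x, 100 mm in front (-x) of its centre and 130 mm from the shaft: diverter (y, z) from the shaft = 130 mm x (-sin, cos)(lever). Can be held from above.
- bin_blue: Blue stock bin for the steel nuts, fixed under one side of the diverter (which side varies): 104 mm (x) by 70 mm (y) by 64 mm high, walls 3 mm, origin at the centre of its underside, 36.5 mm to one side (+y or -y) of the diverter's centre.
- bin_yellow: Yellow stock bin for the brass spacers, the same size, under the diverter's other side.
- wrench: Bystander: open wrench, 180 mm, lying on the bench.
- screwdriver: Bystander: screwdriver with green handle, 130 mm, lying on the bench.
- oil_bottle: Bystander: white bottle, 48 mm across, 120 mm high, standing.
- tin: Bystander: bare metal tin, 60 mm across, 45 mm high.
- tape_roll: Bystander: roll of paper tape, 76 mm across, 22 mm high, lying flat.
- file_block: Bystander: wooden sanding block, 80 x 36 x 28 mm.
- nut1_mid (a point): Centre of a zinc-grey steel hexagon nut: 19 mm across flats (along its x, and every 60 degrees), 22 mm across corners, 10 mm thick along its z (the bore), 17 g. At the start in the barrel, or absent.
- nut2_mid (a point): Centre of a zinc-grey steel hexagon nut: 19 mm across flats (along its x, and every 60 degrees), 22 mm across corners, 10 mm thick along its z (the bore), 17 g. At the start in the barrel, or absent.
- nut3_mid (a point): Centre of a zinc-grey steel hexagon nut: 19 mm across flats (along its x, and every 60 degrees), 22 mm across corners, 10 mm thick along its z (the bore), 17 g. At the start in the barrel, or absent.
- spacer1_mid (a point): Centre of a brass hexagon spacer: 17 mm across flats (along its x, and every 60 degrees), 19.6 mm across corners, 20 mm long along its z (the bore), 28 g. At the start in the barrel, or absent.
- spacer2_mid (a point): Centre of a brass hexagon spacer: 17 mm across flats (along its x, and every 60 degrees), 19.6 mm across corners, 20 mm long along its z (the bore), 28 g. At the start in the barrel, or absent.
- spacer3_mid (a point): Centre of a brass hexagon spacer: 17 mm across flats (along its x, and every 60 degrees), 19.6 mm across corners, 20 mm long along its z (the bore), 28 g. At the start in the barrel, or absent.
Mind the look-alikes: they are no part of the job. Several things look just like the mat: the one meant starts farthest from the robot's base.

How it is judged:
On the way, in this order (a step that is already met when the one before it is completed fails the run):
1. the cap is unscrewed and lies top up on the mat, the barrel still upright (horizontal distance between cap_knob and mat below 0.045 m and angle between cap_knob's own z axis and vertical below 0.15 rad and height (world z) of cap_knob below 0.049 m and value of joint barrel below 0.3 rad and linear speed of cap below 0.03 m/s), for 0.2 s.
2. the barrel is tipped over and every part has poured out of it (value of joint barrel above 1.5 rad and distance between each of nut1_mid, nut2_mid, nut3_mid, spacer1_mid, spacer2_mid, spacer3_mid and barrel_mid above 0.095 m), for 0.2 s.
At the end, for the whole second after the job is handed in: every nut lies at rest in the blue bin and every spacer in the yellow bin; the barrel is upright (within 0.15 rad); the cap lies top up (within 0.15 rad) on the mat, its centre within 45 mm of the mat's centre (horizontal distance between cap_knob and mat below 0.045 m and angle between cap_knob's own z axis and vertical below 0.15 rad and height (world z) of cap_knob below 0.049 m and value of joint barrel below 0.15 rad and x of nut1_mid in the frame of bin_blue between -0.052 and 0.052 m and y of nut1_mid in the frame of bin_blue between -0.035 and 0.035 m and height (world z) of each of nut1_mid, nut2_mid, nut3_mid, spacer1_mid, spacer2_mid, spacer3_mid below 0.064 m and linear speed of each of nut1, nut2, nut3, spacer1, spacer2, spacer3 below 0.05 m/s and x of nut2_mid in the frame of bin_blue between -0.052 and 0.052 m and y of nut2_mid in the frame of bin_blue between -0.035 and 0.035 m and x of nut3_mid in the frame of bin_blue between -0.052 and 0.052 m and y of nut3_mid in the frame of bin_blue between -0.035 and 0.035 m and x of spacer1_mid in the frame of bin_yellow between -0.052 and 0.052 m and y of spacer1_mid in the frame of bin_yellow between -0.035 and 0.035 m and x of spacer2_mid in the frame of bin_yellow between -0.052 and 0.052 m and y of spacer2_mid in the frame of bin_yellow between -0.035 and 0.035 m and x of spacer3_mid in the frame of bin_yellow between -0.052 and 0.052 m and y of spacer3_mid in the frame of bin_yellow between -0.035 and 0.035 m); the robot touches nothing.
It fails at once if a bystander is moved more than 30 mm (distance of any of wrench, screwdriver, oil_bottle, tin, tape_roll, file_block from where it was at the start of the episode above 0.03 m).
Of nut1, nut2, nut3, spacer1, spacer2, spacer3 only 4 to 6 are there at a start; the rules pass over those that are not, and their reading is None.
At some moment in a run one of nut1, nut2, nut3, spacer1, spacer2, spacer3, cap may be knocked a few centimetres aside while the robot is not near it.
Once in a run the grip may slacken for a moment while it holds something.
It also fails if it takes over 210 s, if anything falls off the work surface, if the arm or the gripper's body presses on something with over 40 N, if the wrist force passes 120 N, or if a joint passes its speed limit or range.

## Robot

A 6-joint arm with a two-finger parallel gripper is mounted at the origin on the work surface. World frame = base frame: x ahead of the robot, y to its left, z up, the work surface at z = 0. Lengths are in m, angles in rad, forces in N, time in s.
With the tool pointing down it reaches from about 0.375 to 0.9 m from the base axis. Payload 3.1 kg.
Tool frame: the origin (TCP) lies on the centre line of the jaws, within the pads' length; the fingertips stand 8 mm ahead of it and the grasp point (between the pads) lies 11 mm behind it (robot.tip_extent is the distance from the TCP to the fingertips, in m); y points along the fingers, z is the direction in which the jaws open and shut, and the axes are right-handed (so a half turn about y gives the same grasp; the last joint's range is limited). The gripper opens to 87 mm and grips with 3 to 60 N. Pads are 19 mm wide; open, the fingers measure 117 mm over their backs; the gripper's body (75 mm by 190 mm) begins 51 mm behind the grasp point.
Start: joints at [0.987, 0.527, 1.433, -0, 1.181, -0.178], TCP at [0.247, 0.574, 0.196] pointing down, gripper open.
Joint ranges: [-3.08, 3.08], [-0.75, 2.2], [0.22, 2.44], [-1.43, 4.57], [0, 2.65], [-2.85, 2.85]. Speed limits (rad/s): [2.79, 2.79, 3.14, 3.14, 3.14, 3.14].

## Interface

Orientations are given as a unit quaternion [x, y, z, w].
In Python, from rig import robot gives the robot as it stands.
- The arm moves only by the shell command python3 -m crank 'ROWS' [FORCE]. ROWS is JSON, a list that holds one entry, the list of rows, each a list of 7 numbers: the turn, a rotation vector about the tool's x, y, z in degrees, then the shift along the tool's x, y, z in m, then the opening in per cent of the stroke, from 0 (shut) to 100 (fully open). In form: [[[ax, ay, az, dx, dy, dz, gripper], ...]]. A call has exactly 5 rows; each row shifts and turns the commanded pose from where the row before left it, along the tool's axes as they then stand; what a row does not reach is not made up. A row lasts 1/8 s, in which the tool goes at most 62.5 mm and 10.7 degrees, less where a joint would pass 70% of its speed; a pose out of reach is approached as far as the arm can. A call with a gripper value outside its range is refused whole. The fingers move at their own pace and stop on an object; FORCE is the grip in N (left out, the last holds). Time passes only in rows, so rows that do not move let the fingers close, or fill a call up. It gives the time, the measured TCP pose, the force and the opening at its end, in the units of the state.
- robot.get_obs(): the state, without advancing time (a new reading comes with each control period).
- robot.camera(name): name is "scene" or "top"; returns a dict with "img" (400x640x3 uint8, red, green, blue), "K" (3x3 intrinsics, pixels), "dist_coeffs" ([k1, k2, p1, p2, k3] as OpenCV has them; the pictures are not rectified), "R" (3x3) and "t" (3): a world point X has camera coordinates R X + t. Camera axes: x right, y down, z forward; pixel columns grow to the right and rows downward; lengths in m; the calibration is good to about 2 mm. A picture is of the moment at which its call begins. There is no depth.
- robot.hand_in(): hands the job in, once; it reports no verdict.
Trained networks look in a picture, given as the dict that the camera call returned (one of the last four; its "shot" number tells which), for a name from the list of things; names that differ only in an ending like _2 or _b are one class to them, and where a whole thing is asked for, a point or a joint stands for the part that bears it (a point fixed in the world has none). Each returns a list of dicts, best first, with "conf" (0 to 1); they miss things now and then, are a little off and sometimes report something else, mostly with a low value. They report only what shows in the picture. A call takes as long as a camera call. They do not tell look-alikes from the thing itself.
- robot.spot_in(picture, thing): "at" ([row, column] in pixels, amid what is visible of it).
The state is a dict: "time": time; "q": joint angles; "joint_velocities": joint speeds; "joint_torque": joint torques, N m; "position": TCP position; "tool_rot": TCP orientation; "ft_force": force on the tool from outside, world axes, zero at the start; "moment": the same for the moment, N m; "grip_width": finger opening in m.
Only numpy, scipy, OpenCV 4.12 (cv2) and the standard library are available. Lean on these libraries where they do the work, as an engineer would, in place of code of your own. Each camera call takes 0.05 s, during which the arm holds its last target.

## Working session

There is one attempt and no reset: what is moved stays moved. The work goes in short steps, Python scripts to look and compute and a shell command to move; the robot and the scene stay as the last step left them, time stands still between calls to the robot, and variables do not carry over. Pictures are saved under pics/ and viewed, and the job is handed in when it is done.

```bash
ls -la; mkdir -p pics; cat > h.py <<'E'
from rig import robot
import numpy as np, cv2
from scipy.spatial.transform import Rotation as Ro
def shot(name, fn=None):
    p=robot.camera(name)
    if fn: cv2.imwrite('pics/'+fn, p['img'][:,:,::-1])
    return p
def ray(p, rc):
    K=np.array(p['K'],float); d=np.array(p['dist_coeffs'],float)
    u=cv2.undistortPoints(np.array([[[rc[1],rc[0]]]],float),K,d)[0,0]
    R=np.array(p['R']);t=np.array(p['t'])
    return -R.T@t, R.T@np.array([u[0],u[1],1.])
def atz(p, rc, z):
    o,d=ray(p,rc); return o+d*(z-o[2])/d[2]
def tri(p1,a,p2,b):
    o1,d1=ray(p1,a);o2,d2=ray(p2,b)
    d1/=np.linalg.norm(d1);d2/=np.linalg.norm(d2)
    s=np.linalg.lstsq(np.stack([d1,-d2],1),o2-o1,rcond=None)[0]
    x,y=o1+d1*s[0],o2+d2*s[1]
    return (x+y)/2, np.linalg.norm(x-y)
def proj(p,X):
    K=np.array(p['K'],float); d=np.array(p['dist_coeffs'],float)
    r=cv2.Rodrigues(np.array(p['R'],float))[0]
    q=cv2.projectPoints(np.array(X,float).reshape(-1,3),r,np.array(p['t'],float),K,d)[0][:,0]
    return q[:,::-1] # row,col
def st():
    o=robot.get_obs(); return o
E
python3 - <<'E'
from h import *
np.set_printoptions(precision=4,suppress=True)
a=shot('scene','s0.png');b=shot('top','t0.png')
o=st();print({k:np.round(v,4) for k,v in o.items()})
R=Ro.from_quat(o['tool_rot']).as_matrix();print(R)
for n in ['cap_knob','mat','tumbler','tray','diverter','lever_grip','barrel_handle','bin_blue','bin_yellow','wrench','screwdriver','oil_bottle','tin','tape_roll','file_block']:
    print(n,[( [round(x) for x in d['at']],round(d['conf'],2)) for d in robot.spot_in(a,n)],[( [round(x) for x in d['at']],round(d['conf'],2)) for d in robot.spot_in(b,n)])
for p in(a,b): print(-np.array(p['R']).T@np.array(p['t']))
E
```

```text
total 12
drwxr-xr-x  3 agent agent 4096 Dec  7 15:52 .
drwxr-xr-x 23 root  root  4096 Dec  7 15:52 ..
drwxr-xr-x  2 agent agent 4096 Dec  7 15:52 pics
{'time': np.float64(0.1), 'q': array([ 0.9865,  0.5284,  1.4338, -0.    ,  1.1814, -0.1785]), 'joint_velocities': array([-0.0004, -0.0013, -0.0019, -0.0009, -0.0001,  0.0013]), 'joint_torque': array([ -0.0009, -44.0986, -17.715 ,   0.0634,   0.0534,  -0.0001]), 'position': array([0.2463, 0.5737, 0.1952]), 'tool_rot': array([ 0.6932, -0.1427,  0.1422, -0.692 ]), 'ft_force': array([-1.1708,  0.0927, -0.0358]), 'moment': array([-0.0064,  0.0434,  0.0279]), 'grip_width': np.float64(0.0869)}
[[ 0.9188 -0.0011  0.3948]
 [-0.3948 -0.0016  0.9188]
 [-0.0003 -1.     -0.0019]]
cap_knob [([257, 420], 0.62)] [([195, 232], 0.56)]
mat [([200, 421], 0.92), ([252, 261], 0.78)] [([282, 248], 0.94), ([281, 437], 0.93), ([178, 362], 0.74)]
tumbler [([273, 407], 0.89)] [([203, 250], 0.88)]
tray [([257, 342], 0.57)] [([198, 295], 0.85)]
diverter [([194, 195], 0.67)] [([180, 434], 0.87)]
lever_grip [([182, 192], 0.68)] [([180, 435], 0.62)]
barrel_handle [([253, 421], 0.71)] [([197, 204], 0.61)]
bin_blue [([222, 179], 0.79)] [([193, 440], 0.37)]
bin_yellow [([228, 218], 0.8), ([231, 421], 0.66)] [([183, 417], 0.67)]
wrench [([310, 279], 0.8), ([330, 332], 0.28)] [([137, 320], 0.68), ([198, 296], 0.46)]
screwdriver [([213, 277], 0.51)] [([212, 366], 0.52)]
oil_bottle [] [([200, 202], 0.74), ([130, 279], 0.46)]
tin [([263, 179], 0.61)] [([205, 253], 0.71), ([140, 418], 0.61), ([189, 440], 0.3)]
tape_roll [([192, 246], 0.58), ([228, 218], 0.34)] [([226, 402], 0.75), ([139, 417], 0.55)]
file_block [([291, 230], 0.96)] [([132, 362], 0.77)]
[1.2048 0.3509 1.185 ]
[0.3464 0.0667 1.802 ]
```

View pics/s0.png

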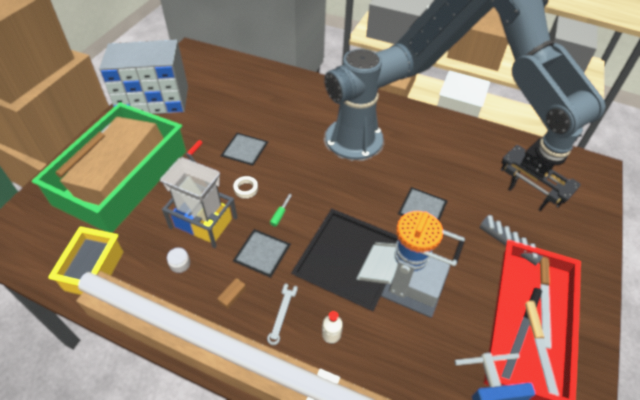

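View pics/t0.png

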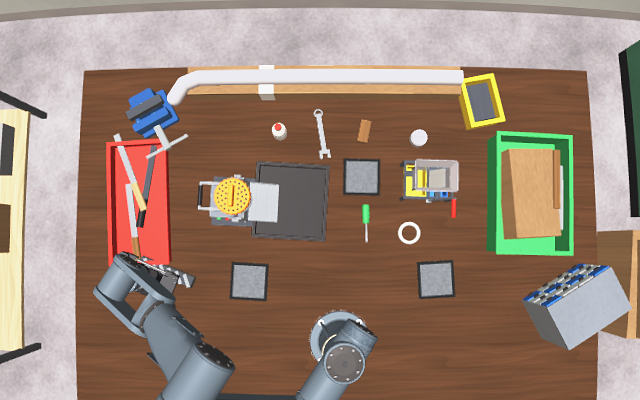

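```bash
python3 - <<'E'
import cv2
a=cv2.imread('pics/s0.png')[130:350,120:480];cv2.imwrite('pics/s0c.png',cv2.resize(a,(0,0),fx=2.2,fy=2.2,interpolation=3))
a=cv2.imread('pics/t0.png')[90:320,180:480];cv2.imwrite('pics/t0c.png',cv2.resize(a,(0,0),fx=2.6,fy=2.6,interpolation=3))
E
```

```text
(no output)
```

View pics/s0c.png

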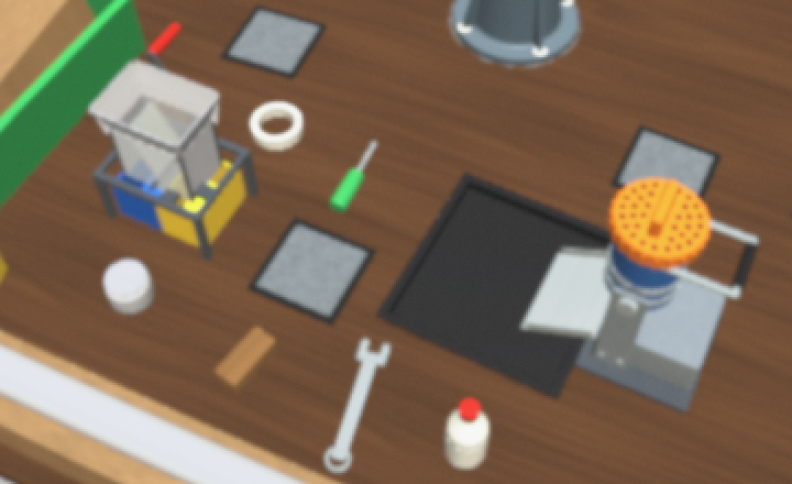

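View pics/t0c.png

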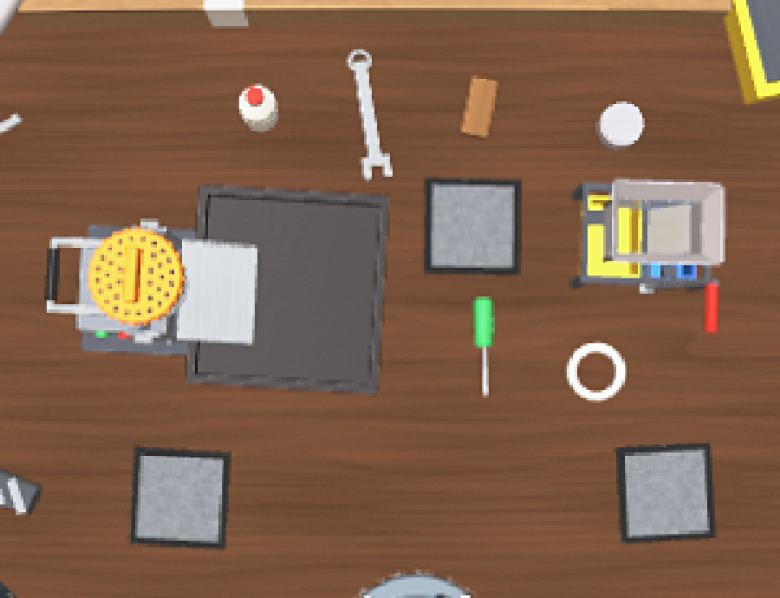

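```bash
python3 - <<'E'
from h import *
np.set_printoptions(precision=4,suppress=True)
a=shot('scene');b=shot('top')
print('mats',[atz(b,d['at'],.003) for d in robot.spot_in(b,'mat')])
print('mats scene',[atz(a,d['at'],.003) for d in robot.spot_in(a,'mat')])
ck=(robot.spot_in(a,'cap_knob'),robot.spot_in(b,'cap_knob'))
print('cap',atz(a,ck[0][0]['at'],.27),atz(b,ck[1][0]['at'],.27),tri(a,ck[0][0]['at'],b,ck[1][0]['at']))
f=2.6
def T(x,y): return (90+y/f,180+x/f)
# tray outer corners, z=.02
for c in [(201,185),(388,197),(377,394),(187,381)]: print('tray',atz(b,T(*c),.02))
# handle ends
for c in [(54,246),(48,308)]: print('handle',atz(b,T(*c),.16+.12*np.sin(.5)))
for c in [(133,248),(137,301)]: print('bar',atz(b,T(*c),.28))
for c in [(712,285),(712,331)]: print('lever',atz(b,T(*c),.095+.13*np.cos(.6)))
for c in [(610,180),(725,184),(722,265),(610,262)]: print('hop',atz(b,T(*c),.218))
for n,z in dict(wrench=.005,screwdriver=.015,oil_bottle=.06,tin=.04,tape_roll=.02,file_block=.02).items():
    print(n,[(atz(b,d['at'],z),round(d['conf'],2)) for d in robot.spot_in(b,n)])
E
```

```text
mats [array([ 0.2009, -0.3404,  0.003 ]), array([0.209 , 0.3153, 0.003 ]), array([ 0.5688, -0.083 ,  0.003 ]), array([0.4842, 0.4825, 0.003 ]), array([ 0.3495, -0.2641,  0.003 ])]
mats scene [array([ 0.2148, -0.3398,  0.003 ]), array([0.1777, 0.2967, 0.003 ]), array([ 0.568 , -0.0736,  0.003 ]), array([0.4863, 0.1435, 0.003 ]), array([ 0.717 , -0.1012,  0.003 ])]
cap [0.5069 0.3351 0.27  ] [0.4806 0.3218 0.27  ] (array([0.4828, 0.331 , 0.2369]), np.float64(0.007344780689257638))
tray [0.6216 0.2838 0.02  ]
tray [0.6046 0.0327 0.02  ]
tray [0.3415 0.0484 0.02  ]
tray [0.3591 0.3006 0.02  ]
handle [0.5185 0.4358 0.2175]
handle [0.4443 0.4418 0.2175]
bar [0.5091 0.3296 0.28  ]
bar [0.4483 0.3243 0.28  ]
lever [ 0.4709 -0.3558  0.2023]
lever [ 0.4152 -0.3545  0.2023]
hop [ 0.5964 -0.2302  0.218 ]
hop [ 0.592 -0.371  0.218]
hop [ 0.4937 -0.3645  0.218 ]
hop [ 0.4975 -0.2282  0.218 ]
wrench [(array([0.7041, 0.0643, 0.005 ]), 0.56)]
screwdriver [(array([0.6993, 0.0696, 0.015 ]), 0.7), (array([ 0.43 , -0.086,  0.015]), 0.52)]
oil_bottle [(array([0.4946, 0.4734, 0.06  ]), 0.65), (array([0.7275, 0.202 , 0.06  ]), 0.61), (array([ 0.5296, -0.2842,  0.06  ]), 0.59), (array([ 0.5642, -0.0834,  0.06  ]), 0.3)]
tin [(array([ 0.7027, -0.283 ,  0.04  ]), 0.55)]
tape_roll [(array([0.463 , 0.3023, 0.02  ]), 0.33)]
file_block [(array([ 0.7258, -0.0841,  0.02  ]), 0.53), (array([ 0.5426, -0.2846,  0.02  ]), 0.19)]
```

```bash
python3 - <<'E'
from h import *
np.set_printoptions(precision=4,suppress=True)
a=shot('scene','s1.png');b=shot('top','t1.png')
import pickle; pickle.dump({k:b[k] for k in ('K','dist_coeffs','R','t')},open('cb.pkl','wb')); pickle.dump({k:a[k] for k in ('K','dist_coeffs','R','t')},open('ca.pkl','wb'))
for p,nm in((a,'scene'),(b,'top')):
    hsv=cv2.cvtColor(p['img'],cv2.COLOR_RGB2HSV)
    m=((hsv[...,0]>8)&(hsv[...,0]<28)&(hsv[...,1]>170)&(hsv[...,2]>120)).astype(np.uint8)
    n,l,s,c=cv2.connectedComponentsWithStats(cv2.morphologyEx(m,cv2.MORPH_CLOSE,np.ones((5,5))))
    for i in range(1,n):
        if s[i,4]>300: print(nm,s[i],c[i][::-1])
for nm,r in(('s',(205,275,380,470)),('t',(170,230,190,250))):
    im=cv2.imread(f'pics/{nm}1.png')[r[0]:r[1],r[2]:r[3]];cv2.imwrite(f'pics/{nm}1c.png',cv2.resize(im,(0,0),fx=8,fy=8,interpolation=3))
im=cv2.imread('pics/t1.png')[150:225,395:470];cv2.imwrite('pics/t1d.png',cv2.resize(im,(0,0),fx=8,fy=8,interpolation=3))
E
```

```text
scene [213 205  18  34 305] [221.2131 221.7738]
scene [ 396  212   47   39 1435] [231.1031 419.2808]
scene [ 57 233  52  42 362] [248.9309  78.7956]
scene [ 98 237  25  37 397] [258.2393 111.534 ]
top [459  75  44  55 562] [100.2224 479.016 ]
```

View pics/t1c.png

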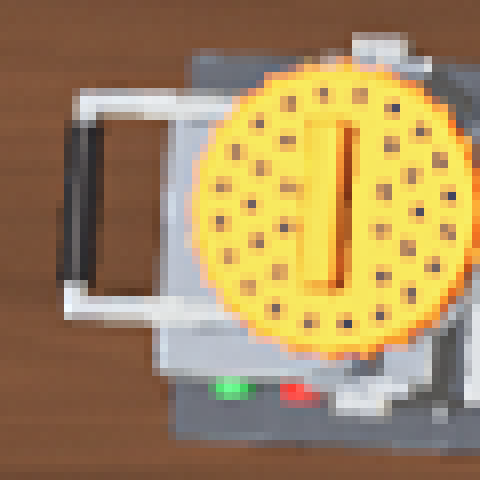

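View pics/s1c.png

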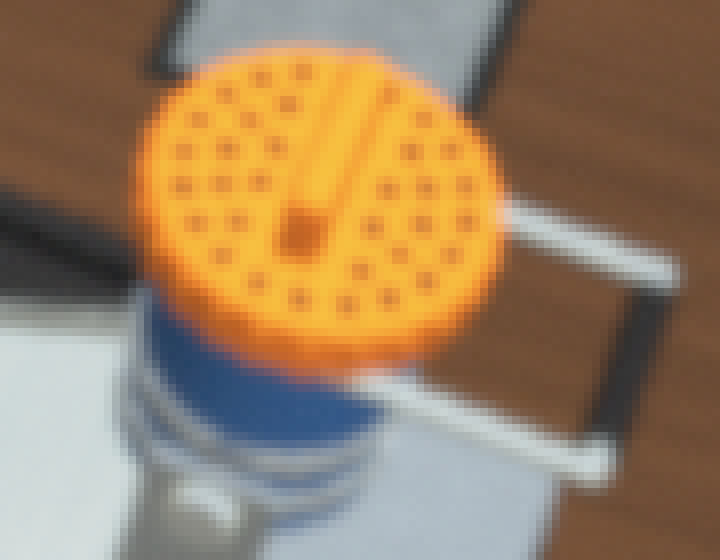

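View pics/t1d.png

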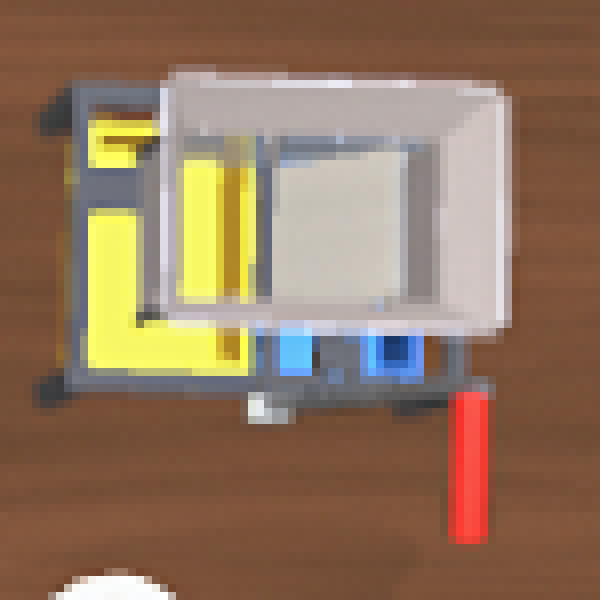

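```bash
python3 - <<'E'
from h import *
import pickle
np.set_printoptions(precision=4,suppress=True)
b=pickle.load(open('cb.pkl','rb'));a=pickle.load(open('ca.pkl','rb'))
T=lambda x,y:(170+y/8-.5,190+x/8-.5)
S=lambda x,y:(205+y/8-.5,380+x/8-.5)
D=lambda x,y:(150+y/8-.5,395+x/8-.5)
print('disc top',atz(b,T(335,207),.25),[atz(b,T(*c),.25) for c in [(192,207),(478,207),(335,60),(335,355)]])
print('bar top',atz(b,T(324,205),.28),[atz(b,T(*c),.28) for c in[(305,122),(352,122),(302,288),(340,288)]])
print('handle',[atz(b,T(*c),.2175) for c in[(84,122),(75,283)]])
print('disc scene',atz(a,S(320,190),.25),'bar top corner scene', [atz(a,S(*c),.28) for c in[(330,50),(400,60),(278,208),(328,212)]])
print('handle sc',[atz(a,S(*c),.2175) for c in[(658,290),(605,440)]])
print('hop',[atz(b,D(*c),.218) for c in[(170,75),(508,90),(505,332),(160,325)]])
print('lever',[atz(b,D(*c),.2023) for c in[(472,390),(468,542)]])
print('posts',[atz(b,D(*c),.1) for c in[(70,85),(70,388)]])
E
```

```text
disc top [0.4819 0.3338 0.25  ] [array([0.482 , 0.3885, 0.25  ]), array([0.4817, 0.2793, 0.25  ]), array([0.5379, 0.3345, 0.25  ]), array([0.4258, 0.3332, 0.25  ])]
bar top [0.48   0.3327 0.28  ] [array([0.511 , 0.3402, 0.28  ]), array([0.5109, 0.3226, 0.28  ]), array([0.4491, 0.3406, 0.28  ]), array([0.4491, 0.3264, 0.28  ])]
handle [array([0.5181, 0.4382, 0.2175]), array([0.4555, 0.4407, 0.2175])]
disc scene [0.4835 0.334  0.25  ] bar top corner scene [array([0.454 , 0.3232, 0.28  ]), array([0.449 , 0.3441, 0.28  ]), array([0.5182, 0.3248, 0.28  ]), array([0.5135, 0.3389, 0.28  ])]
handle sc [array([0.4525, 0.4424, 0.2175]), array([0.5139, 0.4393, 0.2175])]
hop [array([ 0.5976, -0.2338,  0.218 ]), array([ 0.5921, -0.3683,  0.218 ]), array([ 0.4966, -0.3644,  0.218 ]), array([ 0.4995, -0.2279,  0.218 ])]
lever [array([ 0.4752, -0.3548,  0.2023]), array([ 0.4153, -0.3518,  0.2023])]
posts [array([ 0.612 , -0.2138,  0.1   ]), array([ 0.4847, -0.2116,  0.1   ])]
```

Three things look like the mat, in the top picture at (178,362), (282,248) and (281,437). Their distances from the base are 0.574, 0.378 and 0.395 m, so I choose (178,362). There is only one orange cap, at top (195,232). I'll check both choices in a crop, then start moving.

```bash
python3 - <<'E'
from h import *
import pickle
b=pickle.load(open('cb.pkl','rb'))
im=cv2.imread('pics/t1.png')
s=4;r0,c0=140,190
big=cv2.resize(im[r0:r0+110,c0:c0+200],(0,0),fx=s,fy=s,interpolation=3)
yaw=-.06;X=np.array([np.cos(yaw),np.sin(yaw)]);Y=np.array([-X[1],X[0]]);O=np.array([.482,.333])
tu=lambda x,y,z:[*(O+X*x+Y*y),z]
for P in [tu(0,0,.28),tu(.032,0,.28),tu(-.032,0,.28),tu(.032,.105,.2175),tu(-.032,.105,.2175),tu(.125,-.282,.02),tu(-.125,-.282,.02),[.568,-.083,.003],[.633,-.083,.003],[.568,-.148,.003]]:
    q=proj(b,P)[0]; cv2.circle(big,(int((q[1]+.5-c0)*s),int((q[0]+.5-r0)*s)),3,(255,0,255),-1)
cv2.imwrite('pics/chk1.png',big)
E
python3 -m crank '[[[0,10.6,0,0,-0.03,0,100],[0,10.6,0,0,-0.03,0,100],[0,10.6,0,0,-0.03,0,100],[0,10.6,0,0,-0.02,0,100],[0,10.6,0,0,-0.02,0,100]]]'
```

```text
time: 2.92
position: [0.2466, 0.5742, 0.3269]
tool_rot: [-0.555, 0.438, -0.438, 0.555]
ft_force: [0.7, -0.1, -0.8]
grip_width: 0.0868
```

View pics/chk1.png

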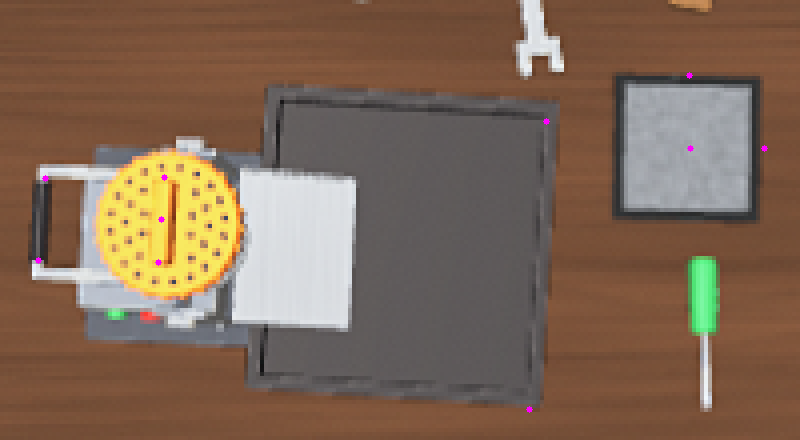

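The crop confirms the cap model, the handle and the farthest mat (centre about 2 mm off). I'll carry on turning the tool.

```bash
cat > go.py <<'E'
# python3 go.py x y z xaxis_yaw_deg : prints remaining turn about tool y and shift in tool axes (tool down)
import sys
from h import *
x,y,z,yw=map(float,sys.argv[1:5]); o=st()
R=Ro.from_quat(o['tool_rot']).as_matrix()
yaw=np.degrees(np.arctan2(R[1,0],R[0,0])); d=((yw-yaw+180)%360)-180
Rn=R if len(sys.argv)<6 else R@Ro.from_euler('y',-d,degrees=True).as_matrix()
print('tilt deg',round(np.degrees(np.arccos(-R[2,1])),2),'yaw',round(yaw,1),'turn y',round(-d,1),'shift',np.round(R.T@(np.array([x,y,z])-o['position']),4),'after turn',np.round((R@Ro.from_euler('y',-d,degrees=True).as_matrix()).T@(np.array([x,y,z])-o['position']),4),'q1,q6',np.round(o['q'][[0,5]],2),'t',round(float(o['time']),1))
E
python3 -m crank '[[[0,10.6,0,0,0,0,100],[0,10.6,0,0,0,0,100],[0,10.6,0,0,0,0,100],[0,10.6,0,0,0,0,100],[0,10.6,0,0,0,0,100]]]'
python3 -m crank '[[[0,10.6,0,0,0,0,100],[0,10.6,0,0,0,0,100],[0,10.6,0,0,0,0,100],[0,10.6,0,0,0,0,100],[0,10.6,0,0,0,0,100]]]'
python3 go.py 0.482 0.333 0.330 176.6
```

```text
time: 3.55
position: [0.2466, 0.5741, 0.326]
tool_rot: [0.301, -0.64, 0.64, -0.301]
ft_force: [1.0, -0.2, -0.6]
grip_width: 0.0869
time: 4.18
position: [0.2466, 0.5741, 0.326]
tool_rot: [-0.016, -0.707, 0.707, 0.016]
ft_force: [0.4, 0.3, 0.7]
grip_width: 0.087
tilt deg 0.01 yaw 177.4 turn y 0.8 shift [-0.2461 -0.004   0.2302] after turn [-0.2493 -0.004   0.2268] q1,q6 [0.99 2.6 ] t 4.2
```

```bash

python3 -m crank '[[[0,0.8,0,-0.03,0,0.028,100],[0,0,0,-0.055,0,0.05,100],[0,0,0,-0.055,0,0.05,100],[0,0,0,-0.055,0,0.05,100],[0,0,0,-0.054,-0.004,0.049,100]]]'
python3 -m crank '[[[0,0,0,0,0.01,0,100],[0,0,0,0,0.02,0,100],[0,0,0,0,0,0,100],[0,0,0,0,0,0,100],[0,0,0,0,0,0,100]]]'
python3 go.py 0.482 0.333 0.263 176.6
python3 - <<'E'
from h import *
a=shot('scene');im=a['img'][180:300,360:500,::-1];cv2.imwrite('pics/s2.png',cv2.resize(im,(0,0),fx=5,fy=5,interpolation=3))
E
```

```text
time: 4.8
position: [0.4523, 0.3658, 0.3294]
tool_rot: [0.019, 0.707, -0.707, -0.019]
ft_force: [-0.0, 1.3, 0.2]
grip_width: 0.0872
time: 5.42
position: [0.4513, 0.3682, 0.3004]
tool_rot: [0.019, 0.707, -0.707, -0.018]
ft_force: [0.2, -0.8, 1.2]
grip_width: 0.0871
tilt deg 0.1 yaw 177.0 turn y 0.4 shift [-0.0324  0.0374  0.0336] after turn [-0.0326  0.0374  0.0334] q1,q6 [0.49 2.12] t 5.4
```

View pics/s2.png

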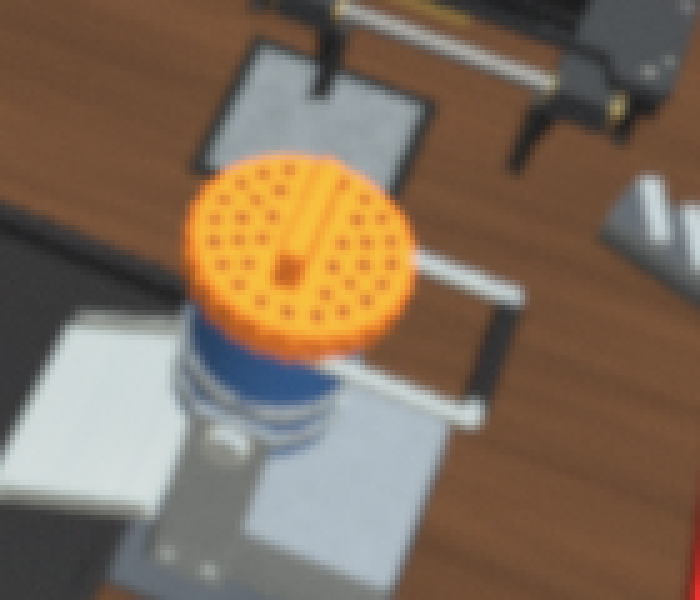

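```bash

python3 -m crank '[[[0,0.4,0,-0.011,0,0.011,100],[0,0,0,-0.011,0,0.011,100],[0,0,0,-0.011,0,0.011,100],[0,0,0,0,0,0,100],[0,0,0,0,0,0,100]]]'
python3 go.py 0.482 0.333 0.263 176.6
```

```text
time: 6.1
position: [0.4824, 0.3324, 0.2994]
tool_rot: [0.021, 0.707, -0.707, -0.022]
ft_force: [-0.6, 0.5, 0.8]
grip_width: 0.0872
tilt deg 0.04 yaw 176.5 turn y -0.1 shift [ 0.0004  0.0364 -0.0006] after turn [ 0.0004  0.0364 -0.0006] q1,q6 [0.41 2.04] t 6.1
```

```bash

python3 -m crank '[[[0,0,0,0,0.018,0,60],[0,0,0,0,0.018,0,40],[0,0,0,0,0,0,0],[0,0,0,0,0,0,0],[0,0,0,0,0,0,0]]]' 35
python3 -m crank '[[[0,0,0,0,0,0,0],[0,0,0,0,0,0,0],[0,0,0,0,0,0,0],[0,0,0,0,0,0,0],[0,0,0,0,0,0,0]]]'
python3 go.py 0.482 0.333 0.263 176.6
```

```text
time: 6.72
position: [0.4828, 0.333, 0.2645]
tool_rot: [0.022, 0.707, -0.706, -0.021]
ft_force: [0.3, -0.6, -0.1]
grip_width: 0.0451
time: 7.35
position: [0.4823, 0.3325, 0.2634]
tool_rot: [-0.021, -0.707, 0.707, 0.021]
ft_force: [0.6, -0.2, 0.3]
grip_width: 0.0013
tilt deg 0.0 yaw 176.5 turn y -0.1 shift [ 0.0004  0.0004 -0.0004] after turn [ 0.0004  0.0004 -0.0004] q1,q6 [0.41 2.04] t 7.3
```

```bash

python3 - <<'E'
from h import *
a=shot('scene');im=a['img'][150:270,340:480,::-1];cv2.imwrite('pics/s3.png',cv2.resize(im,(0,0),fx=5,fy=5,interpolation=3))
a=shot('top');im=a['img'][140:260,180:320,::-1];cv2.imwrite('pics/t3.png',cv2.resize(im,(0,0),fx=5,fy=5,interpolation=3))
E
```

```text
(no output)
```

View pics/s3.png

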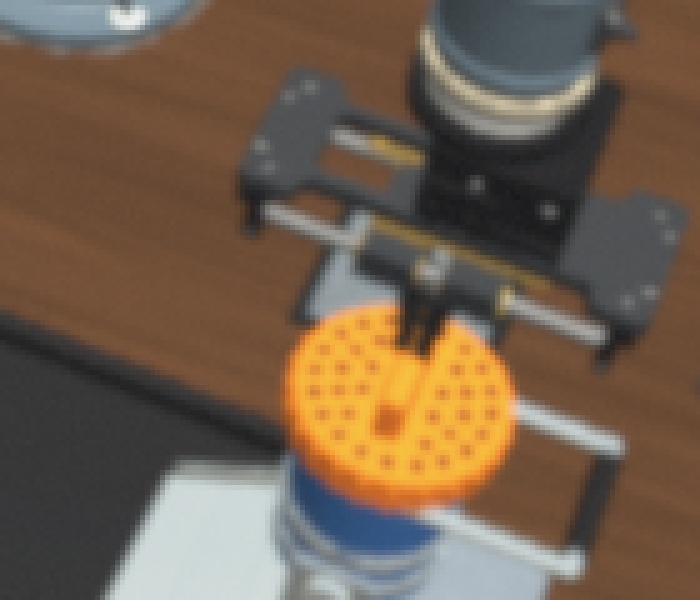

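View pics/t3.png

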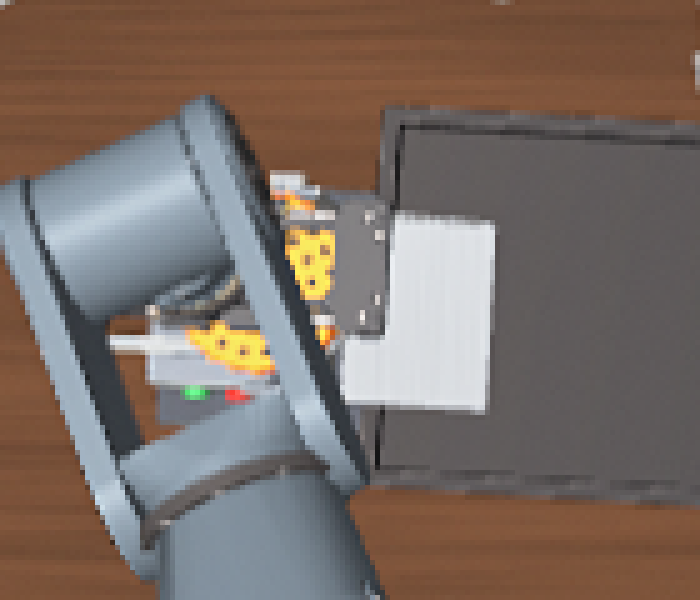

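```bash

python3 - <<'E'
from h import *
import pickle
a=pickle.load(open('ca.pkl','rb'))
o=st();p=o['position'];print(p,o['q'])
R=Ro.from_quat(o['tool_rot']).as_matrix();print(np.round(R,3))
for k in(-.06,-.04,-.011,0,.008): 
    q=proj(a,p+R[:,1]*k)[0];print(k,q,'crop',(q[1]-340)*5,(q[0]-150)*5)
print(atz(a,(219.,423.),.255),atz(a,(219.,423.),.3), atz(a,(219,423),.22))
E
```

```text
[0.48233717 0.33253372 0.2634115 ] [ 4.12986982e-01  4.04341969e-01  1.45082706e+00 -2.59029894e-05
  1.28653768e+00  2.04401894e+00]
[[-0.998 -0.    -0.06 ]
 [ 0.06  -0.    -0.998]
 [ 0.    -1.     0.   ]]
-0.06 [209.47482477 424.90758169] crop 424.5379084482241 297.3741238514948
-0.04 [214.62208138 423.25558487] crop 416.2779243459215 323.1104069079308
-0.011 [221.8352834  420.93625615] crop 404.681280763009 359.176417018714
0 [224.49680825 420.07921193] crop 400.3960596364294 372.48404124906597
0.008 [226.40751348 419.4635225 ] crop 397.31761250392026 382.03756741974786
[0.45629137 0.33456008 0.255     ] [0.49250739 0.33534985 0.3       ] [0.42812335 0.33394581 0.22      ]
```

```bash

python3 - <<'E'
from h import *
print(robot.tip_extent)
a=shot('scene');im=a['img'][190:240,395:455,::-1];cv2.imwrite('pics/s4.png',cv2.resize(im,(0,0),fx=12,fy=12,interpolation=3))
E
```

```text
0.008
```

View pics/s4.png

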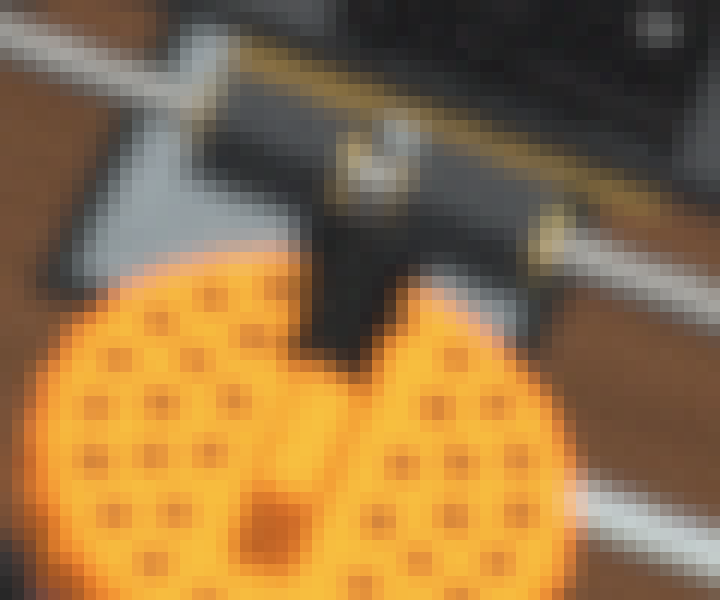

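```bash

python3 - <<'E'
from h import *
import pickle
a=pickle.load(open('ca.pkl','rb'))
R=Ro.from_quat([ 0.6932, -0.1427,  0.1422, -0.692 ]).as_matrix();p=np.array([0.2463, 0.5737, 0.1952])
im=cv2.imread('pics/s1.png')[130:230,490:600];s=6
im=cv2.resize(im,(0,0),fx=s,fy=s,interpolation=3)
for k,c in((.008,(0,0,255)),(-.02,(0,255,0)),(-.011,(255,0,0))):
  for w in(-.0435,.0435,0):
    q=proj(a,p+R[:,1]*k+R[:,2]*w)[0];cv2.circle(im,(int((q[1]+.5-490)*s),int((q[0]+.5-130)*s)),3,c,-1)
cv2.imwrite('pics/s5.png',im)
E
```

```text
(no output)
```

View pics/s5.png

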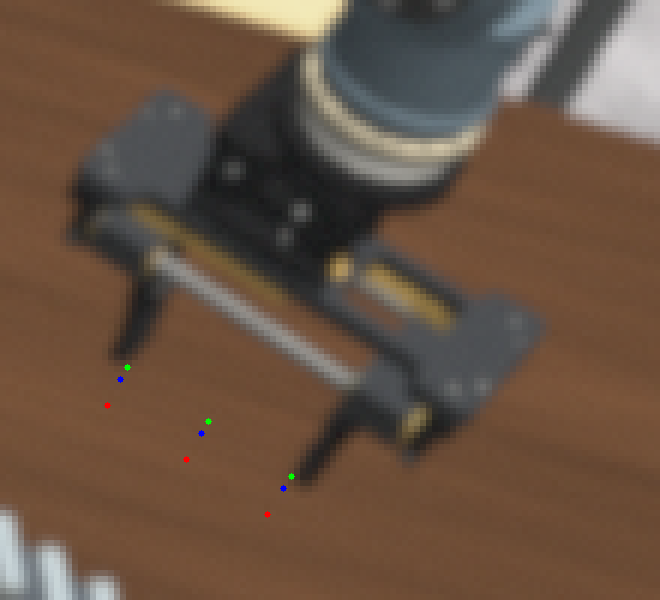

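The closed fingers sit just above the bar. In both pictures the tips show about 25–30 mm farther back along the tool than the reported TCP implies. I'll measure the offset by touching the bar top (z = 0.28).

```bash

python3 -m crank '[[[0,0,0,0,0.001,0,0],[0,0,0,0,0.001,0,0],[0,0,0,0,0.001,0,0],[0,0,0,0,0.0,0,0],[0,0,0,0,0,0,0]]]'
python3 -m crank '[[[0,0,0,0,0.001,0,0],[0,0,0,0,0.001,0,0],[0,0,0,0,0.001,0,0],[0,0,0,0,0.0,0,0],[0,0,0,0,0,0,0]]]'
```

```text
time: 8.12
position: [0.4824, 0.3326, 0.2605]
tool_rot: [0.021, 0.707, -0.707, -0.021]
ft_force: [-0.4, 0.2, 0.6]
grip_width: 0.0005
time: 8.75
position: [0.4823, 0.3326, 0.2575]
tool_rot: [0.021, 0.707, -0.707, -0.021]
ft_force: [-0.1, -0.0, 0.5]
grip_width: 0.0005
```

```bash

python3 -m crank '[[[0,0,0,0,0.001,0,0],[0,0,0,0,0.001,0,0],[0,0,0,0,0.001,0,0],[0,0,0,0,0.0,0,0],[0,0,0,0,0,0,0]]]'
python3 -m crank '[[[0,0,0,0,0.001,0,0],[0,0,0,0,0.001,0,0],[0,0,0,0,0.001,0,0],[0,0,0,0,0.0,0,0],[0,0,0,0,0,0,0]]]'
```

```text
time: 9.38
position: [0.4823, 0.3326, 0.2545]
tool_rot: [0.021, 0.707, -0.707, -0.021]
ft_force: [0.0, -0.8, 0.7]
grip_width: 0.0004
time: 10.0
position: [0.4826, 0.3327, 0.2538]
tool_rot: [0.022, 0.707, -0.707, -0.021]
ft_force: [-3.5, -1.4, 10.5]
grip_width: 0.0005
```

Contact came at reported z 0.2537, so the true fingertips are at reported z + 0.0265. From here on I correct for this: tip height = reported z + 0.0265. Next I open, go down and grip the bar.

```bash

python3 -m crank '[[[0,0,0,0,-0.012,0,70],[0,0,0,0,0,0,70],[0,0,0,0,0,0,70],[0,0,0,0,0,0,70],[0,0,0,0,0,0,70]]]'
python3 -m crank '[[[0,0,0,0,0.015,0,70],[0,0,0,0,0.015,0,70],[0,0,0,0,0.005,0,70],[0,0,0,0,0,0,30],[0,0,0,0,0,0,0]]]' 35
python3 -m crank '[[[0,0,0,0,0,0,0],[0,0,0,0,0,0,0],[0,0,0,0,0,0,0],[0,0,0,0,0,0,0],[0,0,0,0,0,0,0]]]'
python3 go.py 0.482 0.333 0.228 176.6
```

```text
time: 10.62
position: [0.4822, 0.3325, 0.263]
tool_rot: [-0.021, -0.707, 0.707, 0.022]
ft_force: [-0.6, -0.0, 0.2]
grip_width: 0.0426
time: 11.25
position: [0.4827, 0.3327, 0.2287]
tool_rot: [0.022, 0.707, -0.707, -0.021]
ft_force: [-1.5, 0.1, 1.2]
grip_width: 0.0483
time: 11.88
position: [0.4824, 0.3327, 0.2286]
tool_rot: [0.021, 0.707, -0.707, -0.021]
ft_force: [-0.5, 1.4, -0.0]
grip_width: 0.0135
tilt deg 0.03 yaw 176.5 turn y -0.1 shift [ 0.0004  0.0006 -0.0002] after turn [ 0.0004  0.0006 -0.0002] q1,q6 [0.41 2.04] t 11.9
```

```bash

python3 -m crank '[[[0,-10.5,0,0,0,0,0],[0,-10.5,0,0,0,0,0],[0,-10.5,0,0,0,0,0],[0,-10.5,0,0,0,0,0],[0,-10.5,0,0,0,0,0]]]'
python3 -m crank '[[[0,-10.5,0,0,0,0,0],[0,-10.5,0,0,0,0,0],[0,-10.5,0,0,0,0,0],[0,-10.5,0,0,0,0,0],[0,-10.5,0,0,0,0,0]]]'
python3 -m crank '[[[0,-10.5,0,0,0,0,0],[0,-10.5,0,0,0,0,0],[0,0,0,0,0,0,0],[0,0,0,0,-0.005,0,0],[0,0,0,0,-0.005,0,0]]]'
python3 go.py 0.482 0.333 0.228 302.6
```

```text
time: 12.5
position: [0.4825, 0.3326, 0.2287]
tool_rot: [0.295, -0.642, 0.642, -0.296]
ft_force: [-0.1, 0.3, 0.6]
grip_width: 0.0139
time: 13.12
position: [0.4825, 0.3325, 0.2287]
tool_rot: [-0.549, 0.445, -0.446, 0.549]
ft_force: [-0.1, 0.5, 0.3]
grip_width: 0.0134
time: 13.75
position: [0.4821, 0.3324, 0.2385]
tool_rot: [0.62, -0.34, 0.34, -0.62]
ft_force: [-0.7, -0.6, -1.4]
grip_width: 0.0136
tilt deg 0.05 yaw -57.5 turn y -0.1 shift [-0.0005  0.0105  0.0002] after turn [-0.0005  0.0105  0.0002] q1,q6 [ 0.41 -0.15] t 13.8
```

```bash

python3 -m crank '[[[0,0,0,0,-0.01,0,0],[0,0,0,0,-0.015,0,0],[0,0,0,0,-0.015,0,0],[0,0,0,0,-0.01,0,0],[0,0,0,0,0,0,0]]]'
python3 go.py 0.568 -0.083 0.27 302.6
```

```text
time: 14.38
position: [0.4829, 0.3328, 0.2898]
tool_rot: [-0.619, 0.339, -0.34, 0.621]
ft_force: [0.7, -0.6, -1.7]
grip_width: 0.0138
tilt deg 0.15 yaw -57.5 turn y -0.1 shift [ 0.3963  0.0196 -0.1521] after turn [ 0.3962  0.0196 -0.1524] q1,q6 [ 0.41 -0.16] t 14.4
```

```bash

python3 -m crank '[[[0,0,0,0.03,0,-0.011,0],[0,0,0,0.04,0,-0.016,0],[0,0,0,0.04,0,-0.016,0],[0,0,0,0.04,0,-0.016,0],[0,0,0,0.04,0,-0.016,0]]]'
python3 -m crank '[[[0,0,0,0.04,0,-0.016,0],[0,0,0,0.04,0,-0.016,0],[0,0,0,0.04,0,-0.016,0],[0,0,0,0.04,0,-0.015,0],[0,0,0,0.03,0.02,-0.01,0]]]'
python3 go.py 0.568 -0.083 0.006 302.6
```

```text
time: 15.0
position: [0.5211, 0.1307, 0.2879]
tool_rot: [0.62, -0.34, 0.339, -0.62]
ft_force: [0.3, 0.1, -1.1]
grip_width: 0.0138
time: 15.62
position: [0.5633, -0.0696, 0.2693]
tool_rot: [-0.62, 0.339, -0.341, 0.62]
ft_force: [0.8, 0.3, -1.8]
grip_width: 0.014
tilt deg 0.2 yaw -57.5 turn y -0.1 shift [ 0.0131  0.2633 -0.0038] after turn [ 0.0131  0.2633 -0.0038] q1,q6 [-0.32 -0.89] t 15.6
```

```bash

python3 -m crank '[[[0,0,0,0.011,0.03,-0.003,0],[0,0,0,0.002,0.055,-0.001,0],[0,0,0,0,0.055,0,0],[0,0,0,0,0.055,0,0],[0,0,0,0,0.03,0,0]]]'
python3 go.py 0.568 -0.083 0.006 302.6
```

```text
time: 16.25
position: [0.5634, -0.0798, 0.0401]
tool_rot: [0.62, -0.342, 0.338, -0.62]
ft_force: [-0.1, 0.1, -0.4]
grip_width: 0.014
tilt deg 0.32 yaw -57.5 turn y -0.1 shift [0.0053 0.034  0.0023] after turn [0.0053 0.034  0.0023] q1,q6 [-0.34 -0.9 ] t 16.2
```

```bash

python3 -m crank '[[[0,0,0,0.004,0.012,0.001,0],[0,0,0,0,0.01,0.001,0],[0,0,0,0,0.007,0,0],[0,0,0,0,0.003,0,0],[0,0,0,0,0,0,0]]]'
python3 go.py 0.568 -0.083 0.006 302.6
```

```text
time: 16.88
position: [0.5698, -0.0828, 0.012]
tool_rot: [-0.62, 0.34, -0.34, 0.62]
ft_force: [-0.3, -0.7, -1.0]
grip_width: 0.0136
tilt deg 0.05 yaw -57.4 turn y -0.0 shift [-0.0008  0.006  -0.0016] after turn [-0.0008  0.006  -0.0016] q1,q6 [-0.34 -0.91] t 16.9
```

```bash

python3 -m crank '[[[0,0,0,0,0.002,0,0],[0,0,0,0,0.002,0,0],[0,0,0,0,0.002,0,0],[0,0,0,0,0,0,0],[0,0,0,0,0,0,0]]]'
python3 -m crank '[[[0,0,0,0,0.001,0,0],[0,0,0,0,0,0,50],[0,0,0,0,0,0,50],[0,0,0,0,0,0,50],[0,0,0,0,0,0,50]]]'
```

```text
time: 17.5
position: [0.5695, -0.0828, 0.0054]
tool_rot: [-0.62, 0.34, -0.34, 0.62]
ft_force: [0.2, -0.2, -1.8]
grip_width: 0.0142
time: 18.12
position: [0.5695, -0.0828, 0.0045]
tool_rot: [0.62, -0.34, 0.34, -0.62]
ft_force: [0.6, 0.5, -0.8]
grip_width: 0.0413
```

```bash

python3 -m crank '[[[0,0,0,0,-0.03,0,50],[0,0,0,0,-0.05,0,50],[0,-9,0,0,-0.06,0,50],[0,-10.5,0,0,-0.06,0,50],[0,-10.5,0,0,-0.06,0,50]]]'
python3 -m crank '[[[0,-10.5,0,0,-0.05,0,50],[0,-10.5,0,0,0,0,50],[0,-3,0,0,0,0,50],[0,0,0,0,0,0,50],[0,0,0,0,0,0,50]]]'
python3 go.py 0.488 0.438 0.29 -3.4
python3 - <<'E'
from h import *
a=shot('scene','s6.png')
E
```

```text
time: 18.75
position: [0.569, -0.0826, 0.2664]
tool_rot: [-0.687, 0.166, -0.166, 0.687]
ft_force: [1.2, -0.2, -0.2]
grip_width: 0.0438
time: 19.38
position: [0.5693, -0.0827, 0.3142]
tool_rot: [-0.707, 0.022, -0.021, 0.707]
ft_force: [0.4, -0.2, 0.4]
grip_width: 0.0434
tilt deg 0.04 yaw -3.5 turn y -0.1 shift [-0.1129  0.0243  0.5148] after turn [-0.112   0.0243  0.515 ] q1,q6 [-0.34 -1.85] t 19.4
```

View pics/s6.png

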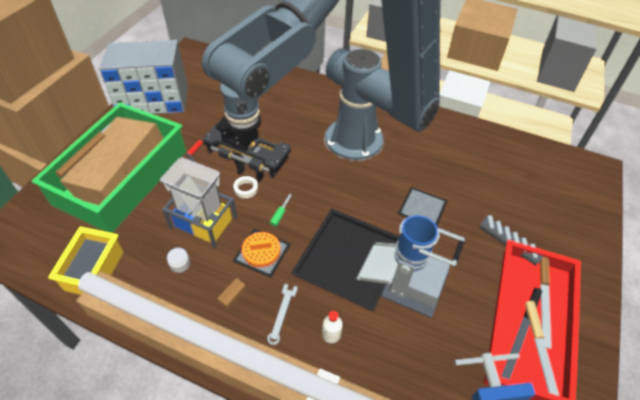

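The cap lies top up on the mat at scene (249,261), and the barrel is open and upright. Next is the handle.

```bash

python3 -m crank '[[[0,0,0,-0.007,0,0.03,50],[0,0,0,-0.011,0,0.05,50],[0,0,0,-0.011,0,0.05,50],[0,0,0,-0.011,0,0.05,50],[0,0,0,-0.011,0,0.05,50]]]'
python3 -m crank '[[[0,0,0,-0.011,0,0.05,50],[0,0,0,-0.011,0,0.05,50],[0,0,0,-0.011,0,0.05,50],[0,0,0,-0.011,0,0.05,50],[0,0,0,-0.011,0,0.05,50]]]'
python3 -m crank '[[[0,0,0,-0.007,0,0.035,50],[0,0,0,0,0,0,50],[0,0,0,0,0,0,50],[0,0,0,0,0,0,50],[0,0,0,0,0,0,50]]]'
python3 go.py 0.488 0.438 0.174 -3.4
python3 - <<'E'
from h import *
np.set_printoptions(precision=4,suppress=True)
a=shot('scene');im=a['img'][170:300,350:490,::-1];cv2.imwrite('pics/s7.png',cv2.resize(im,(0,0),fx=5,fy=5,interpolation=3))
E
```

```text
time: 20.05
position: [0.5321, 0.1514, 0.3143]
tool_rot: [-0.707, 0.022, -0.022, 0.707]
ft_force: [1.2, 0.5, -0.7]
grip_width: 0.0432
time: 20.68
position: [0.4922, 0.4043, 0.3142]
tool_rot: [0.707, -0.021, 0.021, -0.707]
ft_force: [1.6, -0.1, 0.3]
grip_width: 0.0437
time: 21.3
position: [0.4882, 0.437, 0.3147]
tool_rot: [0.707, -0.022, 0.022, -0.707]
ft_force: [-0.8, 0.4, -0.7]
grip_width: 0.0434
tilt deg 0.01 yaw -3.5 turn y -0.1 shift [-0.0003  0.1407  0.001 ] after turn [-0.0002  0.1407  0.001 ] q1,q6 [ 0.56 -0.95] t 21.3
```

View pics/s7.png

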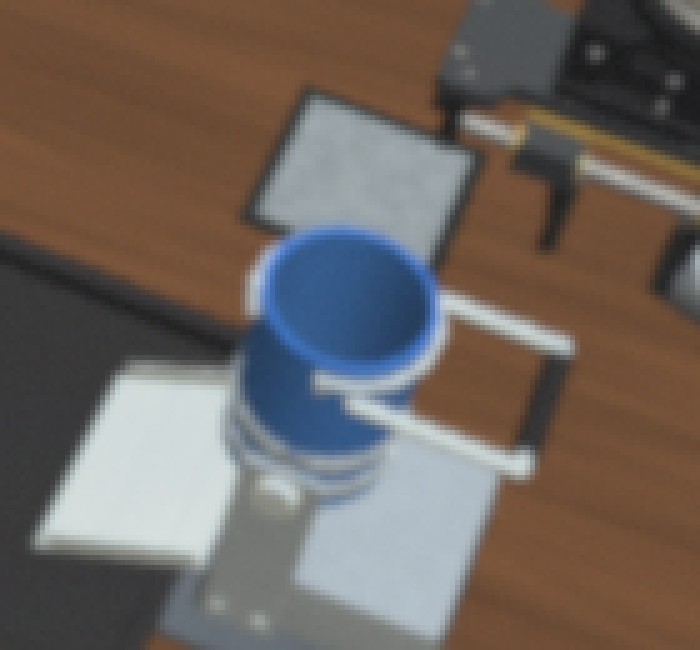

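```bash

python3 -m crank '[[[0,0,0,0,0.04,0,50],[0,0,0,0,0.05,0,50],[0,0,0,0,0.04,0,50],[0,0,0,0,0.01,0,50],[0,0,0,0,0,0,0]]]' 15
python3 -m crank '[[[0,0,0,0,0,0,0],[0,0,0,0,0,0,0],[0,0,0,0,0,0,0],[0,0,0,0,0,0,0],[0,0,0,0,0,0,0]]]'
python3 go.py 0.488 0.438 0.174 -3.4
```

```text
time: 21.98
position: [0.4882, 0.438, 0.1748]
tool_rot: [-0.707, 0.021, -0.022, 0.707]
ft_force: [0.6, 0.3, 0.6]
grip_width: 0.0388
time: 22.6
position: [0.4885, 0.4394, 0.1759]
tool_rot: [-0.706, 0.02, -0.022, 0.708]
ft_force: [0.0, 3.6, 5.7]
grip_width: 0.0136
tilt deg 0.22 yaw -3.4 turn y -0.0 shift [-0.0004  0.0019 -0.0015] after turn [-0.0004  0.0019 -0.0015] q1,q6 [ 0.56 -0.95] t 22.6
```

```bash
python3 - <<'E'
import numpy as np
t=np.arange(16)*.145
y=.12*np.cos(.5+t);z=.12*np.sin(.5+t)
for i in range(15): print(round(t[i+1],3),'dy %.4f dz %.4f'%(-(z[i+1]-z[i]),y[i+1]-y[i]), 'cum z %.4f y %.4f'%(z[i+1]-z[0],y[i+1]-y[0]))
E
```

```text
0.145 dy -0.0146 dz -0.0094 cum z 0.0146 y -0.0094
0.29 dy -0.0131 dz -0.0114 cum z 0.0277 y -0.0208
0.435 dy -0.0113 dz -0.0132 cum z 0.0390 y -0.0341
0.58 dy -0.0093 dz -0.0147 cum z 0.0483 y -0.0488
0.725 dy -0.0071 dz -0.0159 cum z 0.0554 y -0.0646
0.87 dy -0.0047 dz -0.0167 cum z 0.0601 y -0.0814
1.015 dy -0.0022 dz -0.0172 cum z 0.0623 y -0.0986
1.16 dy 0.0003 dz -0.0174 cum z 0.0620 y -0.1160
1.305 dy 0.0028 dz -0.0172 cum z 0.0592 y -0.1332
1.45 dy 0.0052 dz -0.0166 cum z 0.0539 y -0.1497
1.595 dy 0.0076 dz -0.0156 cum z 0.0464 y -0.1654
1.74 dy 0.0098 dz -0.0144 cum z 0.0366 y -0.1798
1.885 dy 0.0117 dz -0.0128 cum z 0.0248 y -0.1926
2.03 dy 0.0135 dz -0.0110 cum z 0.0114 y -0.2036
2.175 dy 0.0149 dz -0.0089 cum z -0.0035 y -0.2125
```

```bash

python3 -m crank '[[[0,0,0,0,-0.0146,-0.0094,0],[0,0,0,0,-0.0131,-0.0114,0],[0,0,0,0,-0.0113,-0.0132,0],[0,0,0,0,-0.0093,-0.0147,0],[0,0,0,0,-0.0071,-0.0159,0]]]'
python3 go.py 0.4838 0.3735 0.229 -3.4
```

```text
time: 23.22
position: [0.4857, 0.3783, 0.2332]
tool_rot: [-0.703, 0.019, -0.023, 0.711]
ft_force: [0.9, 8.9, 7.4]
grip_width: 0.0134
tilt deg 0.74 yaw -3.4 turn y -0.0 shift [-0.0017  0.0041 -0.0049] after turn [-0.0017  0.0041 -0.0049] q1,q6 [ 0.48 -1.04] t 23.2
```

```bash

python3 -m crank '[[[0,0,0,0,-0.0047,-0.0167,0],[0,0,0,0,-0.0022,-0.0172,0],[0,0,0,0,0.0003,-0.0174,0],[0,0,0,0,0.0028,-0.0172,0],[0,0,0,0,0.0052,-0.0166,0]]]'
python3 -m crank '[[[0,0,0,0,0.0076,-0.0156,0],[0,0,0,0,0.0098,-0.0144,0],[0,0,0,0,0.0117,-0.0128,0],[0,0,0,0,0.0135,-0.011,0],[0,0,0,0,0.0149,-0.0089,0]]]'
python3 - <<'E'
from h import *
a=shot('scene');im=a['img'][170:330,280:480,::-1];cv2.imwrite('pics/s8.png',cv2.resize(im,(0,0),fx=4,fy=4,interpolation=3))
print(st()['position'],st()['ft_force'])
E
```

```text
time: 23.85
position: [0.4805, 0.2893, 0.2296]
tool_rot: [-0.706, 0.02, -0.023, 0.708]
ft_force: [2.3, 5.4, 2.8]
grip_width: 0.0133
time: 24.48
position: [0.4758, 0.2259, 0.1705]
tool_rot: [-0.706, 0.021, -0.022, 0.707]
ft_force: [3.9, 5.2, 7.3]
grip_width: 0.0135
[0.47538702 0.22600087 0.16932591] [ 4.81573719  5.60362006 -3.37094201]
```

View pics/s8.png

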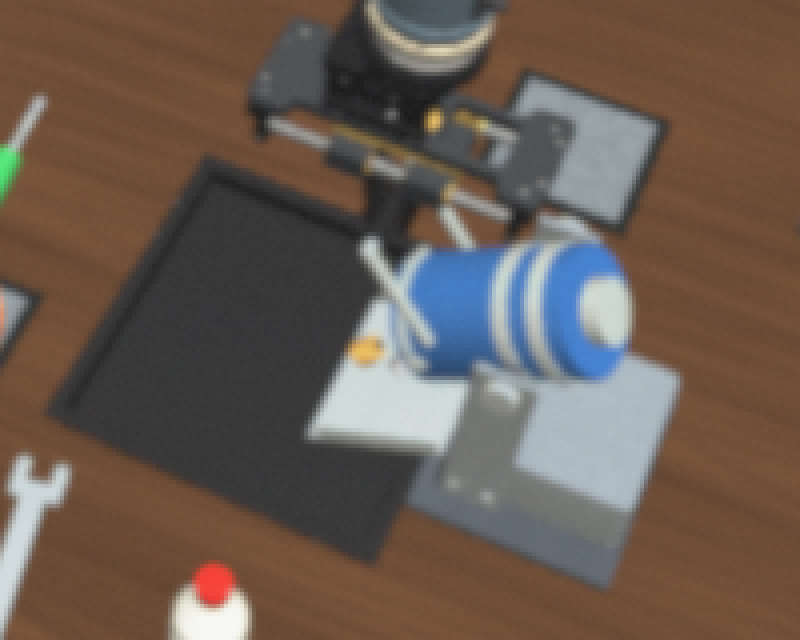

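```bash

python3 -m crank '[[[0,0,0,0,0.003,-0.001,0],[0,0,0,0,0,0,0],[0,0,0,0,0,0,0],[0,0,0,0,0,0,0],[0,0,0,0,0,0,0]]]'
python3 -m crank '[[[0,0,0,0,0,0,0],[0,0,0,0,0,0,0],[0,0,0,0,0,0,0],[0,0,0,0,0,0,0],[0,0,0,0,0,0,0]]]'
python3 - <<'E'
from h import *
a=shot('scene');im=a['img'][170:330,280:480,::-1];cv2.imwrite('pics/s9.png',cv2.resize(im,(0,0),fx=4,fy=4,interpolation=3))
for n in ('nut1_mid','spacer1_mid'): print(n,[([round(x) for x in d['at']],round(d['conf'],2)) for d in robot.spot_in(a,n)])
E
```

```text
time: 25.15
position: [0.4755, 0.226, 0.1689]
tool_rot: [-0.706, 0.021, -0.022, 0.708]
ft_force: [0.4, 6.4, 9.7]
grip_width: 0.0134
time: 25.78
position: [0.4755, 0.226, 0.1689]
tool_rot: [-0.706, 0.021, -0.022, 0.708]
ft_force: [0.8, 7.0, 9.3]
grip_width: 0.0134
nut1_mid [([258, 360], 0.41), ([327, 335], 0.22)]
spacer1_mid [([239, 348], 0.62)]
```

View pics/s9.png

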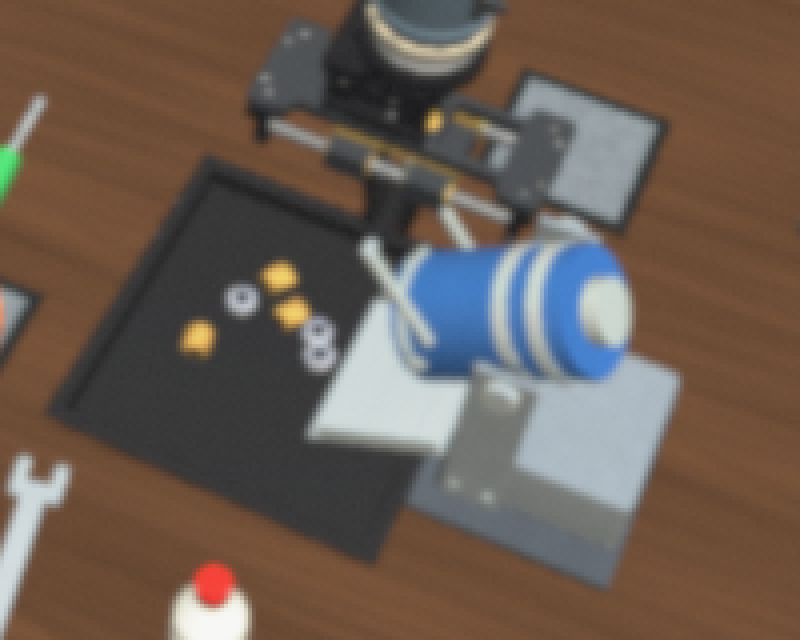

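Six parts poured out: three nuts at scene crop (240,298), (318,330) and (318,355), three spacers at (280,277), (293,312) and (198,338). Now I bring the barrel back upright.

```bash

python3 -m crank '[[[0,0,0,0,-0.0179,0.0099,0],[0,0,0,0,-0.0135,0.011,0],[0,0,0,0,-0.0117,0.0128,0],[0,0,0,0,-0.0098,0.0144,0],[0,0,0,0,-0.0076,0.0156,0]]]'
python3 -m crank '[[[0,0,0,0,-0.0052,0.0166,0],[0,0,0,0,-0.0028,0.0172,0],[0,0,0,0,-0.0003,0.0174,0],[0,0,0,0,0.0022,0.0172,0],[0,0,0,0,0.0047,0.0167,0]]]'
python3 -m crank '[[[0,0,0,0,0.0071,0.0159,0],[0,0,0,0,0.0093,0.0147,0],[0,0,0,0,0.0113,0.0132,0],[0,0,0,0,0.0131,0.0114,0],[0,0,0,0,0.0146,0.0094,0]]]'
python3 -m crank '[[[0,0,0,0,0.002,0.001,0],[0,0,0,0,0,0,0],[0,0,0,0,0,0,0],[0,0,0,0,0,0,0],[0,0,0,0,0,0,0]]]'
```

```text
time: 26.55
position: [0.4779, 0.2816, 0.2285]
tool_rot: [0.712, -0.022, 0.02, -0.701]
ft_force: [1.0, -11.4, 9.9]
grip_width: 0.0135
time: 27.18
position: [0.4822, 0.3703, 0.2297]
tool_rot: [0.709, -0.023, 0.02, -0.704]
ft_force: [-1.2, -4.5, 5.3]
grip_width: 0.0138
time: 27.8
position: [0.4853, 0.4362, 0.1733]
tool_rot: [0.708, -0.023, 0.019, -0.705]
ft_force: [-2.6, -1.2, 4.5]
grip_width: 0.0132
time: 28.42
position: [0.4854, 0.4376, 0.171]
tool_rot: [0.708, -0.023, 0.019, -0.706]
ft_force: [-4.8, 1.5, -3.6]
grip_width: 0.0129
```

```bash

python3 -m crank '[[[0,0,0,0,0,0,50],[0,0,0,0,0,0,50],[0,0,0,0,0,0,50],[0,0,0,0,-0.03,0,50],[0,0,0,0,-0.05,0,50]]]'
python3 -m crank '[[[0,0,0,0,-0.05,0,50],[0,0,0,0,0,0,50],[0,0,0,0,0,0,50],[0,0,0,0,0,0,50],[0,0,0,0,0,0,50]]]'
python3 - <<'E'
from h import *
import pickle
a=shot('scene','s10.png');im=a['img'][170:330,280:480,::-1];cv2.imwrite('pics/s10c.png',cv2.resize(im,(0,0),fx=4,fy=4,interpolation=3))
b=shot('top','t10.png');im=b['img'][150:250,240:360,::-1];cv2.imwrite('pics/t10c.png',cv2.resize(im,(0,0),fx=6,fy=6,interpolation=3))
for n in ('nut1_mid','spacer1_mid'):
  print(n,'scene',[([round(x) for x in d['at']],round(d['conf'],2),np.round(atz(a,d['at'],.009),3)) for d in robot.spot_in(a,n)])
  print(n,'top',[([round(x) for x in d['at']],round(d['conf'],2),np.round(atz(b,d['at'],.009),3)) for d in robot.spot_in(b,n)])
E
```

```text
time: 29.05
position: [0.4872, 0.4381, 0.2515]
tool_rot: [0.708, -0.023, 0.02, -0.706]
ft_force: [0.3, 0.4, 0.3]
grip_width: 0.0426
time: 29.68
position: [0.4873, 0.4387, 0.3008]
tool_rot: [0.707, -0.022, 0.02, -0.706]
ft_force: [-0.1, 1.2, 0.4]
grip_width: 0.0437
nut1_mid scene []
nut1_mid top []
spacer1_mid scene [([238, 350], 0.4, array([0.418, 0.145, 0.009]))]
spacer1_mid top [([191, 441], 0.68, array([ 0.517, -0.362,  0.009])), ([141, 318], 0.23, array([0.694, 0.072, 0.009]))]
```

View pics/s10c.png

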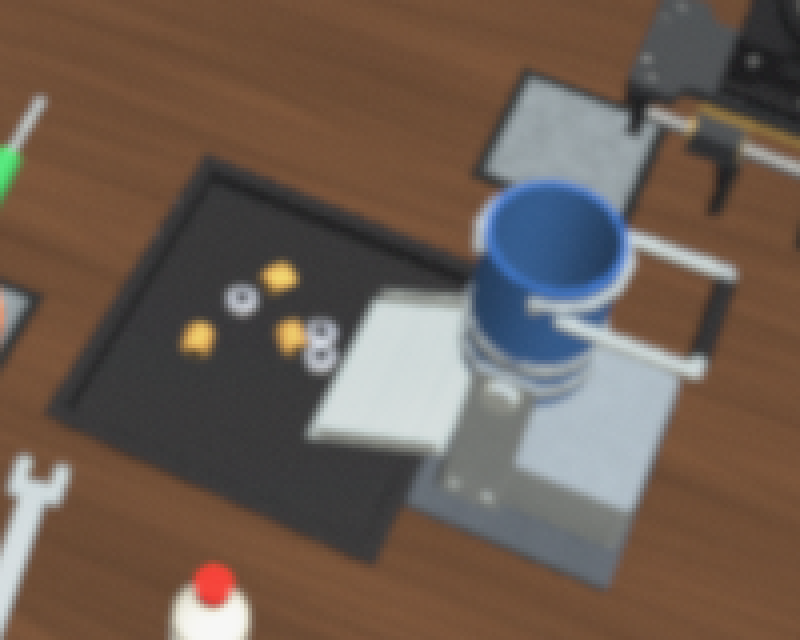

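View pics/t10c.png

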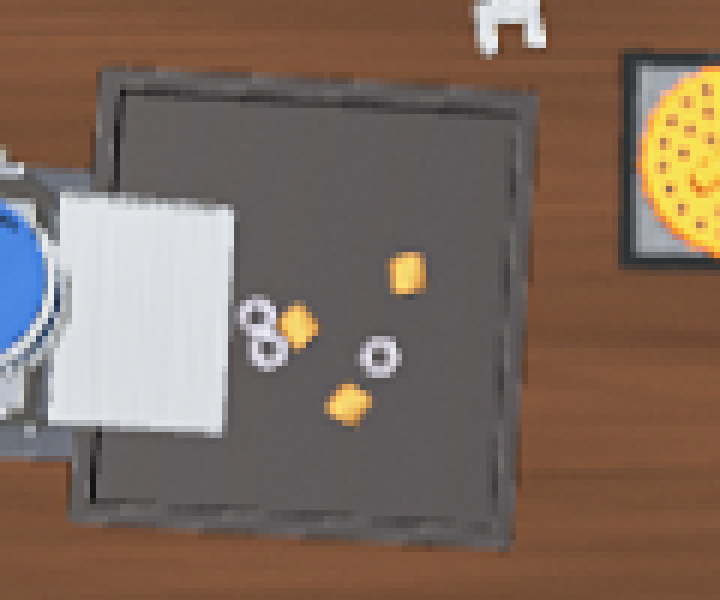

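```bash
cat > lev.py <<'E'
from h import *
np.set_printoptions(precision=4,suppress=True)
def red(p,box):
    hsv=cv2.cvtColor(p['img'],cv2.COLOR_RGB2HSV)
    m=((hsv[...,0]<6)|(hsv[...,0]>174))&(hsv[...,1]>150)&(hsv[...,2]>110)
    k=np.zeros_like(m);k[box[0]:box[1],box[2]:box[3]]=1
    r,c=np.nonzero(m&k); return (r.mean(),c.mean()),len(r)
a=shot('scene');b=shot('top')
ra,na=red(a,(125,180,170,215)); rb,nb=red(b,(185,230,430,475))
print(ra,na,rb,nb,tri(a,ra,b,rb))
Xd=np.array([np.cos(-.041),np.sin(-.041),0]);Yd=np.array([-Xd[1],Xd[0],0]);O=np.array([.5464,-.2986,.095])
for p,r,nm in((a,ra,'scene'),(b,rb,'top')):
    e=[(np.linalg.norm(proj(p,O-Xd*.1+Yd*-.13*np.sin(t)+np.array([0,0,.13*np.cos(t)]))[0]-np.array(r)),round(t,3)) for t in np.arange(-.6,.61,.02)]
    print(nm,min(e))
E
python3 lev.py; python3 go.py 0.445 -0.353 0.30 -2.4
```

```text
(np.float64(146.93814432989691), np.float64(194.70103092783506)) 97 (np.float64(208.09782608695653), np.float64(453.0217391304348)) 92 (array([ 0.443 , -0.3482,  0.2174]), np.float64(0.0008254731980371563))
scene (np.float64(1.2337472616800433), np.float64(0.42))
top (np.float64(0.22848257500738609), np.float64(0.44))
tilt deg 0.0 yaw -3.4 turn y -1.0 shift [ 0.0049  0.0024 -0.7932] after turn [-0.0096  0.0024 -0.7932] q1,q6 [ 0.56 -0.95] t 30.1
```

```bash

python3 -m crank '[[[0,-1,0,0,0,-0.04,50],[0,0,0,0,0,-0.055,50],[0,0,0,0,0,-0.055,50],[0,0,0,0,0,-0.055,50],[0,0,0,0,0,-0.055,50]]]'
python3 -m crank '[[[0,0,0,0,0,-0.055,50],[0,0,0,0,0,-0.055,50],[0,0,0,0,0,-0.055,50],[0,0,0,0,0,-0.055,50],[0,0,0,0,0,-0.055,50]]]'
python3 -m crank '[[[0,0,0,0,0,-0.055,50],[0,0,0,0,0,-0.055,50],[0,0,0,0,0,-0.055,50],[0,0,0,0,0,-0.055,50],[0,0,0,0,0,-0.03,50]]]'
python3 go.py 0.444 -0.351 0.30 -2.4
```

```text
time: 30.7
position: [0.4759, 0.1777, 0.3028]
tool_rot: [0.707, -0.015, 0.015, -0.707]
ft_force: [0.1, 0.6, 0.5]
grip_width: 0.0433
time: 31.32
position: [0.4641, -0.0972, 0.3029]
tool_rot: [0.707, -0.015, 0.016, -0.707]
ft_force: [0.4, -1.2, -0.2]
grip_width: 0.0437
time: 31.95
position: [0.4531, -0.3483, 0.3025]
tool_rot: [0.707, -0.016, 0.016, -0.707]
ft_force: [0.6, 0.3, 0.1]
grip_width: 0.0436
tilt deg 0.07 yaw -2.6 turn y -0.2 shift [-0.009   0.0025 -0.0031] after turn [-0.009   0.0025 -0.0031] q1,q6 [-0.85 -2.38] t 31.9
```

```bash

python3 -m crank '[[[0,0,0,-0.009,0.03,-0.002,50],[0,0,0,0,0.05,0,50],[0,0,0,0,0.035,0,50],[0,0,0,0,0.013,0,50],[0,0,0,0,0,0,0]]]' 15
python3 -m crank '[[[0,0,0,0,0,0,0],[0,0,0,0,0,0,0],[0,0,0,0,0,0,0],[0,0,0,0,0,0,0],[0,0,0,0,0,0,0]]]'
```

```text
time: 32.58
position: [0.4445, -0.3468, 0.1743]
tool_rot: [-0.707, 0.015, -0.015, 0.707]
ft_force: [-0.1, -0.1, 0.2]
grip_width: 0.039
time: 33.2
position: [0.4453, -0.3489, 0.1761]
tool_rot: [0.709, -0.014, 0.016, -0.705]
ft_force: [-1.2, -3.5, 6.6]
grip_width: 0.0137
```

```bash

python3 -m crank '[[[0,0,0,0,0.003,-0.006,0],[0,0,0,0,0.003,-0.006,0],[0,0,0,0,0.004,-0.006,0],[0,0,0,0,0.002,-0.007,0],[0,0,0,0,0,-0.003,0]]]'
python3 -m crank '[[[0,0,0,0,0,0,0],[0,0,0,0,0,0,0],[0,0,0,0,0,0,40],[0,0,0,0,0,0,40],[0,0,0,0,0,0,40]]]'
python3 -m crank '[[[0,0,0,0,-0.03,0,40],[0,0,0,0,-0.05,0,40],[0,0,0,0,-0.05,0,40],[0,0,0,0,0,0,40],[0,0,0,0,0,0,40]]]'
python3 lev.py
```

```text
time: 33.83
position: [0.4443, -0.3682, 0.1636]
tool_rot: [-0.702, 0.015, -0.017, 0.712]
ft_force: [4.3, 17.1, 16.8]
grip_width: 0.0137
time: 34.45
position: [0.4429, -0.3747, 0.162]
tool_rot: [-0.707, 0.015, -0.015, 0.707]
ft_force: [-0.2, 0.4, -0.5]
grip_width: 0.0323
time: 35.08
position: [0.4426, -0.3745, 0.2916]
tool_rot: [-0.707, 0.016, -0.015, 0.707]
ft_force: [0.0, 0.3, -0.8]
grip_width: 0.0347
(np.float64(147.25274725274724), np.float64(190.92307692307693)) 91 (np.float64(203.26666666666668), np.float64(459.46666666666664)) 15 (array([ 0.4543, -0.3612,  0.2225]), np.float64(0.014815152384465529))
scene (np.float64(1.2634078655804384), np.float64(0.54))
top (np.float64(5.290832403096386), np.float64(0.6))
```

```bash
cat > parts.py <<'E'
import sys
from h import *
np.set_printoptions(precision=4,suppress=True)
tag=sys.argv[1]
a=shot('scene');b=shot('top')
yaw=-.064;X=np.array([np.cos(yaw),np.sin(yaw)]);Y=np.array([-X[1],X[0]]);C=np.array([.4817,.1664])
for p,nm in((a,'scene'),(b,'top')):
    hsv=cv2.cvtColor(p['img'],cv2.COLOR_RGB2HSV)
    poly=np.array([proj(p,[*(C+X*sx*.122+Y*y),.004])[0][::-1] for sx,y in((1,-.118),(1,.045),(-1,.045),(-1,-.118))])
    M=np.zeros(p['img'].shape[:2],np.uint8);cv2.fillPoly(M,[poly.astype(int)],1)
    brass=(hsv[...,0]>10)&(hsv[...,0]<30)&(hsv[...,1]>90)&(hsv[...,2]>90)&(M>0)
    steel=(hsv[...,1]<70)&(hsv[...,2]>(125 if nm=='scene' else 135))&(M>0)
    for nn,m,z in(('brass',brass,.012),('steel',steel,.012)):
        n,l,s,c=cv2.connectedComponentsWithStats(m.astype(np.uint8))
        for i in range(1,n):
            if s[i,4]>5: print(nm,nn,s[i],'px',np.round(c[i][::-1],1),np.round(atz(p,c[i][::-1],z),3))
    r=[poly[:,1].min(),poly[:,1].max(),poly[:,0].min(),poly[:,0].max()]
    r=[int(max(0,v)) for v in r]
    im=p['img'][r[0]:r[1],r[2]:r[3],::-1]
    f=min(790/im.shape[1],590/im.shape[0]);print(nm,'crop off',r[0],r[2],'f',round(f,2));cv2.imwrite(f'pics/{tag}_{nm}.png',cv2.resize(im,(0,0),fx=f,fy=f,interpolation=3))
E
python3 parts.py p1
```

```text
scene brass [345 235  10   9  68] px [238.8 349.4] [0.425 0.145 0.012]
scene brass [348 249   8  10  61] px [253.4 351.9] [0.47  0.17  0.012]
scene brass [325 250   9  10  73] px [254.1 329.1] [0.5   0.109 0.012]
scene steel [337 241   8   8  47] px [244.5 340.3] [0.455 0.127 0.012]
scene steel [356 250   9  13  94] px [256.  359.8] [0.469 0.195 0.012]
scene crop off 213 294 f 7.11
top brass [305 192   6   7  40] px [195.2 307.5] [0.503 0.109 0.012]
top brass [286 201   7   8  36] px [204.  289.1] [0.472 0.173 0.012]
top brass [294 214   8   7  39] px [216.9 297.5] [0.427 0.143 0.012]
top steel [278 187   1  13  13] px [193. 278.] [0.51  0.211 0.012]
top steel [279 199   9  13  64] px [205.1 283.3] [0.468 0.193 0.012]
top steel [276 201   2  22  28] px [212.8 276.7] [0.441 0.216 0.012]
top steel [300 206   7   7  31] px [209.1 302.9] [0.454 0.125 0.012]
top crop off 166 275 f 8.19
```

View pics/p1_scene.png

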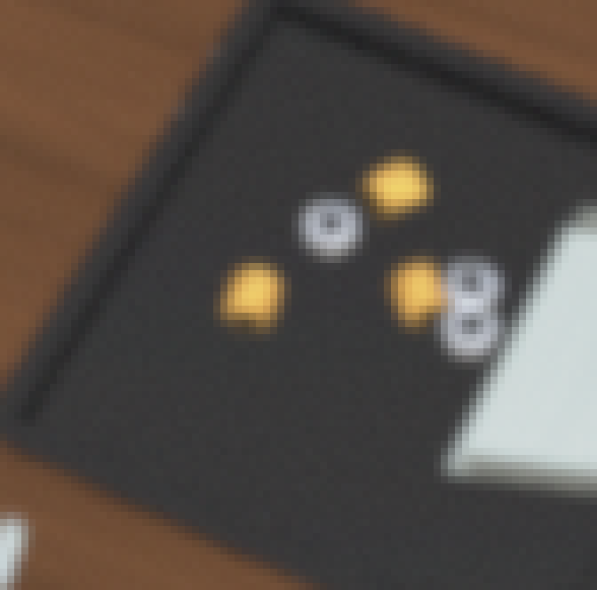

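View pics/p1_top.png

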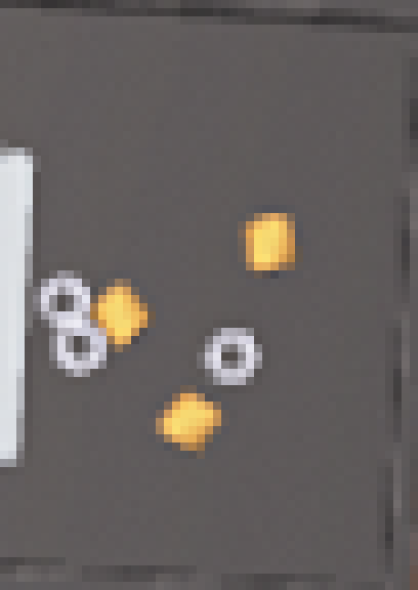

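```bash
python3 go.py 0.502 0.109 0.22 -4; python3 - <<'E'
from h import *
import pickle
b=pickle.load(open('cb.pkl','rb'))
for n,(x,y,z) in dict(A=(270,241,.021),B=(120,315,.021),C=(189,421,.021),N1=(65,297,.014),N2=(78,345,.014),N3=(233,356,.014)).items():
    print(n,np.round(atz(b,(166+y/8.19-.5,275+x/8.19-.5),z-.005),4))
E
```

```text
tilt deg 0.22 yaw -2.5 turn y 1.5 shift [0.0389 0.0719 0.485 ] after turn [0.0259 0.0719 0.4858] q1,q6 [-0.89 -2.42] t 35.3
A [0.5031 0.1087 0.016 ]
B [0.4718 0.1722 0.016 ]
C [0.4268 0.143  0.016 ]
N1 [0.48   0.1961 0.009 ]
N2 [0.4596 0.1905 0.009 ]
N3 [0.4547 0.1246 0.009 ]
```

```bash

python3 -m crank '[[[0,1.5,0,0.003,0,0.03,60],[0,0,0,0.003,0,0.05,60],[0,0,0,0.003,0,0.05,60],[0,0,0,0.003,0.01,0.05,60],[0,0,0,0.003,0.02,0.05,60]]]'
python3 -m crank '[[[0,0,0,0.003,0.03,0.05,60],[0,0,0,0.003,0.03,0.05,60],[0,0,0,0.003,0.04,0.05,60],[0,0,0,0.002,0.04,0.05,60],[0,0,0,0,0.04,0.05,60]]]'
python3 -m crank '[[[0,0,0,0,0.03,0.006,60],[0,0,0,0,0.02,0,60],[0,0,0,0,0,0,60],[0,0,0,0,0,0,60],[0,0,0,0,0,0,60]]]'
python3 go.py 0.503 0.109 -0.0195 -4
```

```text
time: 35.9
position: [0.4736, -0.1449, 0.262]
tool_rot: [0.707, -0.024, 0.025, -0.707]
ft_force: [0.5, -1.1, 0.0]
grip_width: 0.0517
time: 36.52
position: [0.501, 0.1003, 0.0836]
tool_rot: [0.707, -0.025, 0.024, -0.707]
ft_force: [0.9, 0.1, 0.2]
grip_width: 0.0523
time: 37.15
position: [0.5023, 0.1045, 0.0363]
tool_rot: [-0.707, 0.024, -0.025, 0.707]
ft_force: [0.1, 0.0, -0.5]
grip_width: 0.0521
tilt deg 0.11 yaw -4.0 turn y 0.0 shift [0.0003 0.0558 0.0045] after turn [0.0003 0.0558 0.0045] q1,q6 [-0.01 -1.51] t 37.1
```

```bash

python3 -m crank '[[[0,0,0,0,0.02,0.0045,60],[0,0,0,0,0.02,0,60],[0,0,0,0,0.01,0,60],[0,0,0,0,0.005,0,60],[0,0,0,0,0,0,0]]]' 25
python3 -m crank '[[[0,0,0,0,0,0,0],[0,0,0,0,0,0,0],[0,0,0,0,0,0,0],[0,0,0,0,0,0,0],[0,0,0,0,0,0,0]]]'
```

```text
time: 37.78
position: [0.502, 0.1092, -0.0194]
tool_rot: [-0.707, 0.024, -0.025, 0.707]
ft_force: [0.1, -0.5, -0.3]
grip_width: 0.0479
time: 38.4
position: [0.502, 0.1093, -0.0194]
tool_rot: [-0.707, 0.024, -0.025, 0.707]
ft_force: [-1.0, 0.0, 2.8]
grip_width: 0.0176
```

```bash

python3 -m crank '[[[0,0,0,0,-0.04,0,0],[0,0,0,0,-0.06,-0.01,0],[0,0,0,0,-0.06,-0.03,0],[0,0,0,0,-0.06,-0.045,0],[0,0,0,0,-0.02,-0.05,0]]]'
python3 -m crank '[[[0,0,0,0,0,-0.05,0],[0,0,0,0,0,-0.05,0],[0,0,0,0,0,-0.05,0],[0,0,0,0,0,-0.05,0],[0,0,0,0,0,-0.04,0]]]'
python3 go.py 0.546 -0.298 0.22 -4
```

```text
time: 39.02
position: [0.4946, -0.0167, 0.2095]
tool_rot: [0.707, -0.022, 0.026, -0.706]
ft_force: [-0.4, -1.2, -0.2]
grip_width: 0.0176
time: 39.65
position: [0.476, -0.2572, 0.206]
tool_rot: [-0.707, 0.025, -0.025, 0.707]
ft_force: [0.8, 0.3, 0.2]
grip_width: 0.0175
tilt deg 0.02 yaw -4.0 turn y -0.0 shift [ 0.0727 -0.014  -0.0358] after turn [ 0.0727 -0.014  -0.0358] q1,q6 [-0.7 -2.2] t 39.6
```

```bash

python3 -m crank '[[[0,0,0,0.01,-0.014,-0.006,0],[0,0,0,0.031,0,-0.015,0],[0,0,0,0.032,0,-0.015,0],[0,0,0,0,0,0,0],[0,0,0,0,0,0,0]]]'
python3 go.py 0.546 -0.298 0.195 -4
python3 - <<'E'
from h import *
a=shot('scene');im=a['img'][130:270,130:270,::-1];cv2.imwrite('pics/s11.png',cv2.resize(im,(0,0),fx=4.2,fy=4.2,interpolation=3))
E
```

```text
time: 40.28
position: [0.5459, -0.2954, 0.2195]
tool_rot: [-0.706, 0.025, -0.024, 0.707]
ft_force: [-0.3, 0.4, -0.2]
grip_width: 0.0179
tilt deg 0.16 yaw -3.9 turn y 0.1 shift [ 0.0003  0.0245 -0.0027] after turn [ 0.0003  0.0245 -0.0027] q1,q6 [-0.68 -2.18] t 40.3
```

View pics/s11.png

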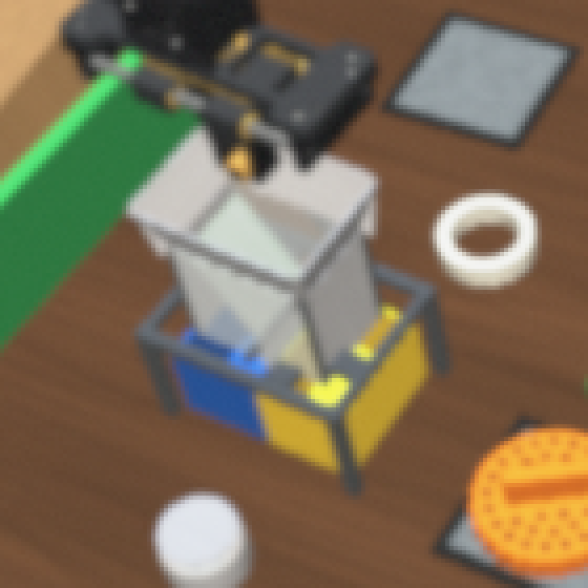

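The spacer is held over the hopper, and the flap covers the blue side. I'll lower it and release.

```bash

python3 -m crank '[[[0,0,0,0,0.012,-0.002,0],[0,0,0,0,0.012,0,0],[0,0,0,0,0,0,0],[0,0,0,0,0,0,50],[0,0,0,0,0,0,50]]]'
python3 -m crank '[[[0,0,0,0,0,0,50],[0,0,0,0,-0.02,0,50],[0,0,0,0,-0.02,0,50],[0,0,0,0,0,0,50],[0,0,0,0,0,0,50]]]'
python3 - <<'E'
from h import *
a=shot('scene');im=a['img'][130:270,130:270,::-1];cv2.imwrite('pics/s12.png',cv2.resize(im,(0,0),fx=4.2,fy=4.2,interpolation=3))
E
python3 go.py 0.4268 0.143 0.05 41; python3 go.py 0.4268 0.143 0.05 -49;python3 parts.py p2
```

```text
time: 40.95
position: [0.5471, -0.2985, 0.1968]
tool_rot: [0.707, -0.024, 0.025, -0.706]
ft_force: [0.6, 0.2, 0.2]
grip_width: 0.0308
time: 41.58
position: [0.5465, -0.2979, 0.2357]
tool_rot: [-0.706, 0.025, -0.024, 0.707]
ft_force: [-0.0, -0.2, -0.2]
grip_width: 0.0435
tilt deg 0.1 yaw -4.0 turn y -45.0 shift [-0.1493  0.186   0.4313] after turn [0.1991 0.186  0.4108] q1,q6 [-0.68 -2.18] t 41.6
tilt deg 0.1 yaw -4.0 turn y 45.0 shift [-0.1493  0.186   0.4313] after turn [-0.4108  0.186   0.1991] q1,q6 [-0.68 -2.18] t 41.6
scene brass [345 235  10   9  67] px [238.9 349.4] [0.425 0.145 0.012]
scene brass [348 249   8  10  61] px [253.6 351.9] [0.471 0.17  0.012]
scene steel [337 241   8   8  46] px [244.6 340.2] [0.456 0.127 0.012]
scene steel [356 250   9  13  93] px [256.  359.7] [0.47  0.194 0.012]
scene crop off 213 294 f 7.11
top brass [286 201   7   8  36] px [204.  289.1] [0.472 0.173 0.012]
top brass [294 214   8   7  39] px [216.9 297.5] [0.427 0.143 0.012]
top steel [278 187   1  13  13] px [193. 278.] [0.51  0.211 0.012]
top steel [279 199   9  13  64] px [205.1 283.3] [0.468 0.193 0.012]
top steel [276 201   2  22  27] px [212.5 276.7] [0.442 0.216 0.012]
top steel [300 206   7   7  31] px [209.1 302.9] [0.454 0.125 0.012]
top crop off 166 275 f 8.19
```

View pics/s12.png

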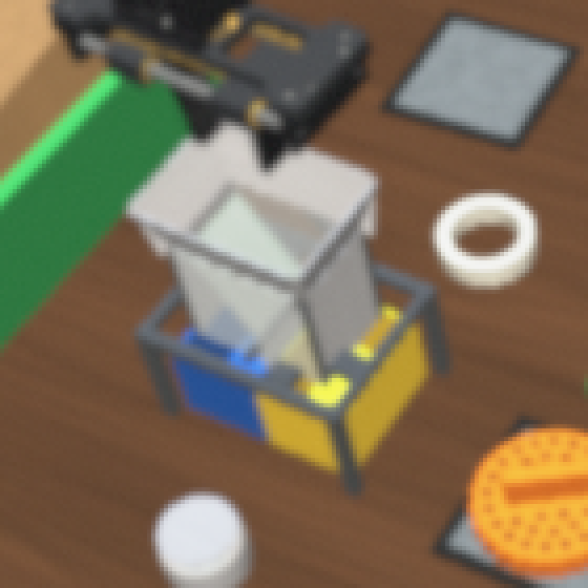

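View pics/p2_top.png

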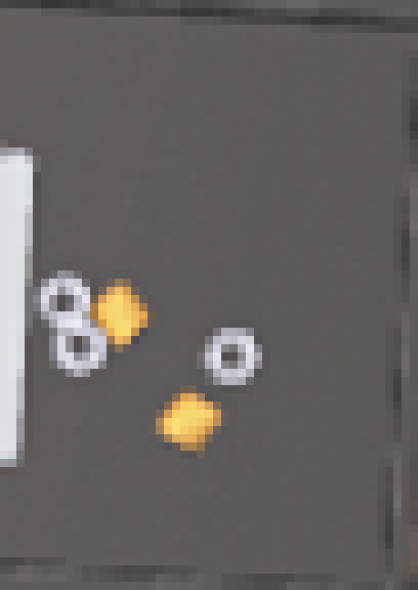

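The first spacer dropped: it is gone from the tray, and the hopper and flap are clear. Next is spacer C at (0.427, 0.143).

```bash

python3 -m crank '[[[0,0,0,-0.01,0,0.03,55],[0,0,0,-0.017,0,0.05,55],[0,0,0,-0.017,0,0.05,55],[0,0,0,-0.018,0,0.05,55],[0,0,0,-0.018,0.02,0.05,55]]]'
python3 -m crank '[[[0,0,0,-0.018,0.03,0.05,55],[0,0,0,-0.018,0.03,0.05,55],[0,0,0,-0.017,0.04,0.05,55],[0,0,0,-0.016,0.03,0.05,55],[0,10.5,0,0,0.03,0,55]]]'
python3 -m crank '[[[0,10.5,0,0,0.01,0,55],[0,10.5,0,0,0,0,55],[0,0,0,0,0,0,55],[0,0,0,0,0,0,55],[0,0,0,0,0,0,55]]]'
python3 go.py 0.4268 0.143 -0.0195 -36
```

```text
time: 42.35
position: [0.4834, -0.0622, 0.2169]
tool_rot: [0.707, -0.023, 0.026, -0.706]
ft_force: [0.6, 0.8, -0.2]
grip_width: 0.0481
time: 42.98
position: [0.4265, 0.1411, 0.0573]
tool_rot: [-0.702, 0.089, -0.088, 0.702]
ft_force: [0.1, -2.3, -0.4]
grip_width: 0.0476
time: 43.6
position: [0.4288, 0.138, 0.0487]
tool_rot: [-0.674, 0.215, -0.215, 0.674]
ft_force: [-0.2, -0.5, 0.8]
grip_width: 0.0478
tilt deg 0.03 yaw -35.4 turn y 0.6 shift [-0.0045  0.0682  0.0029] after turn [-0.0045  0.0682  0.0029] q1,q6 [ 0.06 -0.89] t 43.6
```

```bash

python3 -m crank '[[[0,0,0,-0.0045,0.025,0.003,55],[0,0,0,0,0.025,0,55],[0,0,0,0,0.013,0,55],[0,0,0,0,0.005,0,55],[0,0,0,0,0,0,0]]]' 25
python3 -m crank '[[[0,0,0,0,0,0,0],[0,0,0,0,0,0,0],[0,0,0,0,0,0,0],[0,0,0,0,0,0,0],[0,0,0,0,0,0,0]]]'
python3 go.py 0.546 -0.298 0.22 -36
```

```text
time: 44.22
position: [0.4268, 0.1431, -0.0194]
tool_rot: [-0.674, 0.215, -0.215, 0.674]
ft_force: [1.1, 0.3, 1.1]
grip_width: 0.0435
time: 44.85
position: [0.427, 0.1432, -0.019]
tool_rot: [-0.673, 0.215, -0.216, 0.674]
ft_force: [-0.7, 0.7, 6.3]
grip_width: 0.0178
tilt deg 0.05 yaw -35.5 turn y 0.5 shift [ 0.353  -0.239  -0.2902] after turn [ 0.3558 -0.239  -0.2868] q1,q6 [ 0.07 -0.88] t 44.9
```

```bash

python3 -m crank '[[[0,0,0,0,-0.04,0,0],[0,0,0,0.013,-0.06,-0.01,0],[0,0,0,0.03,-0.06,-0.025,0],[0,0,0,0.037,-0.06,-0.03,0],[0,0,0,0.037,-0.019,-0.03,0]]]'
python3 -m crank '[[[0,0,0,0.037,0,-0.03,0],[0,0,0,0.037,0,-0.03,0],[0,0,0,0.037,0,-0.03,0],[0,0,0,0.037,0,-0.03,0],[0,0,0,0.037,0,-0.03,0]]]'
python3 -m crank '[[[0,0,0,0.037,0,-0.03,0],[0,0,0,0.014,0,-0.015,0],[0,0,0,0,0,0,0],[0,0,0,0,0,0,0],[0,0,0,0,0,0,0]]]'
python3 go.py 0.546 -0.298 0.195 -36
```

```text
time: 45.48
position: [0.4645, 0.0102, 0.2038]
tool_rot: [-0.673, 0.213, -0.217, 0.674]
ft_force: [0.7, 1.1, -1.7]
grip_width: 0.0176
time: 46.1
position: [0.5266, -0.2196, 0.2003]
tool_rot: [-0.673, 0.216, -0.215, 0.674]
ft_force: [0.1, -0.1, -0.5]
grip_width: 0.0183
time: 46.72
position: [0.542, -0.2827, 0.201]
tool_rot: [-0.673, 0.215, -0.214, 0.674]
ft_force: [-0.9, -0.7, -0.2]
grip_width: 0.0178
tilt deg 0.06 yaw -35.4 turn y 0.6 shift [ 0.0121  0.006  -0.0102] after turn [ 0.0122  0.006  -0.0101] q1,q6 [-0.66 -1.62] t 46.7
```

```bash

python3 -m crank '[[[0,0,0,0.012,0.003,-0.01,0],[0,0,0,0,0.003,0,0],[0,0,0,0,0,0,0],[0,0,0,0,0,0,45],[0,0,0,0,0,0,45]]]'
python3 -m crank '[[[0,0,0,0,0,0,45],[0,0,0,0,-0.02,0,45],[0,0,0,0,-0.02,0,45],[0,0,0,0,0,0,45],[0,0,0,0,0,0,45]]]'
python3 parts.py p3; python3 go.py 0.471 0.170 0.05 -75
```

```text
time: 47.35
position: [0.5464, -0.2996, 0.195]
tool_rot: [0.674, -0.215, 0.215, -0.674]
ft_force: [0.2, 0.2, 0.5]
grip_width: 0.0308
time: 47.98
position: [0.546, -0.2993, 0.2342]
tool_rot: [-0.673, 0.216, -0.215, 0.674]
ft_force: [0.0, 0.0, -0.0]
grip_width: 0.0392
scene brass [348 249   8  10  63] px [253.4 351.9] [0.47  0.17  0.012]
scene steel [337 241   8   8  47] px [244.5 340.3] [0.455 0.127 0.012]
scene steel [356 250   9  13  93] px [256.  359.7] [0.47  0.194 0.012]
scene crop off 213 294 f 7.11
top brass [286 200   7   9  37] px [203.9 289.1] [0.472 0.173 0.012]
top steel [278 187   1  13  13] px [193. 278.] [0.51  0.211 0.012]
top steel [279 199   9  13  64] px [205.1 283.3] [0.468 0.193 0.012]
top steel [276 201   2  22  27] px [212.5 276.7] [0.442 0.216 0.012]
top steel [300 206   7   7  31] px [209.1 302.9] [0.454 0.125 0.012]
top crop off 166 275 f 8.19
tilt deg 0.13 yaw -35.4 turn y 39.6 shift [-0.3326  0.1845  0.3388] after turn [-0.4722  0.1845  0.0495] q1,q6 [-0.68 -1.63] t 48.1
```

View pics/p3_top.png

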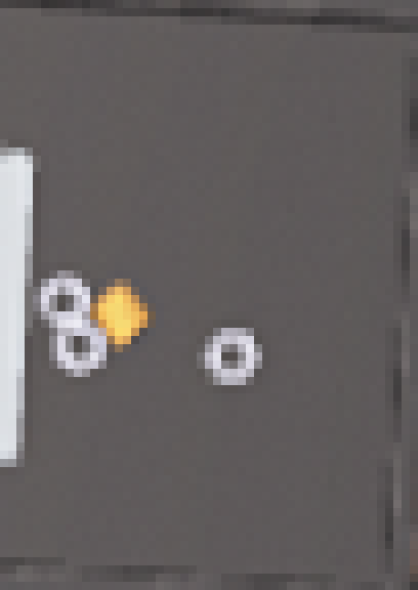

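```bash

python3 -m crank '[[[0,0,0,-0.024,0,0.025,42],[0,0,0,-0.038,0,0.039,42],[0,0,0,-0.038,0,0.039,42],[0,0,0,-0.038,0,0.039,42],[0,0,0,-0.038,0.02,0.039,42]]]'
python3 -m crank '[[[0,0,0,-0.038,0.03,0.039,42],[0,0,0,-0.038,0.03,0.039,42],[0,0,0,-0.038,0.03,0.039,42],[0,0,0,-0.038,0.03,0.039,42],[0,10,0,0,0.02,0,42]]]'
python3 -m crank '[[[0,10,0,0,0.01,0,42],[0,10,0,0,0,0,42],[0,9.6,0,0,0,0,42],[0,0,0,0,0,0,42],[0,0,0,0,0,0,42]]]'
python3 go.py 0.4728 0.1696 -0.0195 -75
```

```text
time: 48.7
position: [0.5086, -0.0489, 0.2153]
tool_rot: [-0.673, 0.214, -0.217, 0.674]
ft_force: [1.6, 0.6, -0.1]
grip_width: 0.0365
time: 49.32
position: [0.4721, 0.1684, 0.073]
tool_rot: [0.653, -0.274, 0.272, -0.652]
ft_force: [-0.6, -0.6, -0.1]
grip_width: 0.0367
time: 49.95
position: [0.4744, 0.165, 0.0646]
tool_rot: [0.561, -0.43, 0.43, -0.561]
ft_force: [0.3, -0.4, -0.2]
grip_width: 0.0365
tilt deg 0.03 yaw -74.9 turn y 0.1 shift [-0.0049  0.0841 -0.0003] after turn [-0.0049  0.0841 -0.0004] q1,q6 [ 0.11 -0.15] t 50.0
```

```bash

python3 -m crank '[[[0,0,0,-0.0049,0.03,0,42],[0,0,0,0,0.03,0,42],[0,0,0,0,0.016,0,42],[0,0,0,0,0.008,0,42],[0,0,0,0,0,0,0]]]' 25
python3 -m crank '[[[0,0,0,0,0,0,0],[0,0,0,0,0,0,0],[0,0,0,0,0,0,0],[0,0,0,0,0,0,0],[0,0,0,0,0,0,0]]]'
python3 go.py 0.546 -0.298 0.22 -75
```

```text
time: 50.58
position: [0.4734, 0.1698, -0.0192]
tool_rot: [0.561, -0.431, 0.431, -0.561]
ft_force: [0.0, 0.4, 0.2]
grip_width: 0.032
time: 51.2
position: [0.4738, 0.1699, -0.0187]
tool_rot: [-0.561, 0.43, -0.431, 0.561]
ft_force: [0.1, -0.2, 5.2]
grip_width: 0.0226
tilt deg 0.05 yaw -75.0 turn y -0.0 shift [ 0.4707 -0.2387 -0.0507] after turn [ 0.4707 -0.2387 -0.0511] q1,q6 [ 0.12 -0.14] t 51.2
```

```bash

python3 -m crank '[[[0,0,0,0,0,0,0],[0,0,0,0,-0.005,0,0],[0,0,0,0,-0.01,0,0],[0,0,0,0,-0.015,0,0],[0,0,0,0,0,0,0]]]' 35
python3 - <<'E'
from h import *
a=shot('scene');im=a['img'][200:290,300:400,::-1];cv2.imwrite('pics/s13.png',cv2.resize(im,(0,0),fx=6,fy=6,interpolation=3))
E
```

```text
time: 51.82
position: [0.4744, 0.17, 0.0124]
tool_rot: [-0.56, 0.43, -0.431, 0.562]
ft_force: [-0.0, 0.2, 0.3]
grip_width: 0.022
```

View pics/s13.png

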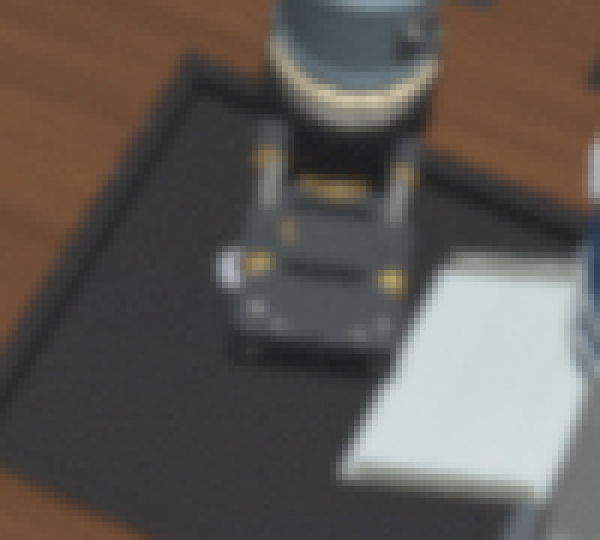

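```bash

python3 -m crank '[[[0,0,0,0,-0.04,0,0],[0,0,0,0,-0.06,0,0],[0,0,0,0,-0.06,0,0],[0,0,0,0.02,-0.045,0,0],[0,0,0,0.03,0,-0.003,0]]]'
python3 -m crank '[[[0,0,0,0.04,0,-0.005,0],[0,0,0,0.045,0,-0.005,0],[0,0,0,0.045,0,-0.005,0],[0,0,0,0.045,0,-0.005,0],[0,0,0,0.045,0,-0.005,0]]]'
python3 - <<'E'
from h import *
a=shot('scene');p=proj(a,st()['position'])[0];r,c=int(p[0]),int(p[1])
im=a['img'][r-60:r+40,c-50:c+50,::-1];cv2.imwrite('pics/s14.png',cv2.resize(im,(0,0),fx=6,fy=6,interpolation=3))
E
python3 go.py 0.546 -0.298 0.22 -75
```

```text
time: 52.5
position: [0.4861, 0.1209, 0.2199]
tool_rot: [-0.559, 0.428, -0.433, 0.563]
ft_force: [0.9, -0.4, -0.9]
grip_width: 0.0221
time: 53.12
position: [0.5156, -0.0996, 0.2155]
tool_rot: [0.561, -0.431, 0.43, -0.561]
ft_force: [0.1, -0.1, -1.4]
grip_width: 0.022
tilt deg 0.34 yaw -75.2 turn y -0.2 shift [ 0.1932 -0.0031 -0.0218] after turn [ 0.1931 -0.0031 -0.0225] q1,q6 [-0.41 -0.67] t 53.2
```

View pics/s14.png

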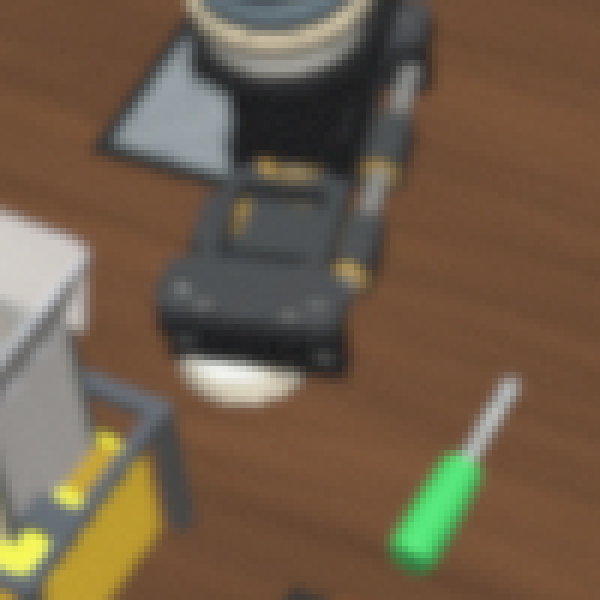

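```bash

python3 -m crank '[[[0,0,0,0.045,-0.006,-0.006,0],[0,0,0,0.05,0,-0.006,0],[0,0,0,0.05,0,-0.006,0],[0,0,0,0.045,0,-0.005,0],[0,0,0,0,0,0,0]]]'
python3 parts.py p4
python3 go.py 0.546 -0.298 0.195 -75
```

```text
time: 53.8
position: [0.5429, -0.2912, 0.2211]
tool_rot: [0.56, -0.432, 0.432, -0.56]
ft_force: [-0.1, 1.1, -0.9]
grip_width: 0.0221
scene steel [337 241   8   8  46] px [244.6 340.2] [0.456 0.127 0.012]
scene steel [356 250   9  13  94] px [256.  359.8] [0.47  0.195 0.012]
scene crop off 213 294 f 7.11
top steel [278 187   1  13  13] px [193. 278.] [0.51  0.211 0.012]
top steel [279 199   9  13  63] px [205.1 283.3] [0.468 0.193 0.012]
top steel [276 201   2  22  28] px [212.8 276.7] [0.441 0.216 0.012]
top steel [300 206   7   7  32] px [209. 303.] [0.454 0.124 0.012]
top crop off 166 275 f 8.19
tilt deg 0.14 yaw -75.1 turn y -0.1 shift [0.0114 0.026  0.0011] after turn [0.0114 0.026  0.0011] q1,q6 [-0.67 -0.93] t 53.9
```

View pics/p4_top.png

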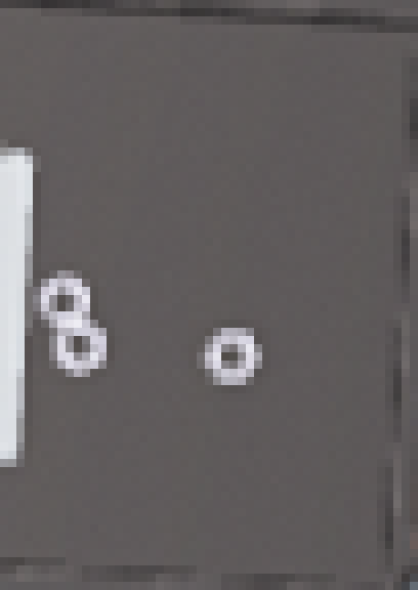

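Only the three nuts remain in the tray and the third spacer is held, so I drop it.

```bash

python3 -m crank '[[[0,0,0,0.008,0.012,0.001,0],[0,0,0,0.003,0.012,0,0],[0,0,0,0,0,0,0],[0,0,0,0,0,0,50],[0,0,0,0,0,0,50]]]'
python3 -m crank '[[[0,0,0,0,0,0,50],[0,0,0,0,0,0,50],[0,0,0,0,-0.025,0,50],[0,0,0,0,-0.04,0,50],[0,0,0,0,-0.03,0,50]]]'
python3 - <<'E'
from h import *
a=shot('scene');im=a['img'][130:270,130:270,::-1];cv2.imwrite('pics/s15.png',cv2.resize(im,(0,0),fx=4.2,fy=4.2,interpolation=3))
E
python3 go.py 0.4435 -0.368 0.29 -2.4
```

```text
time: 54.52
position: [0.5469, -0.2981, 0.1984]
tool_rot: [-0.561, 0.43, -0.431, 0.561]
ft_force: [0.0, -0.1, 0.8]
grip_width: 0.0351
time: 55.15
position: [0.5469, -0.2984, 0.2947]
tool_rot: [0.561, -0.43, 0.431, -0.561]
ft_force: [0.6, -0.6, -0.3]
grip_width: 0.0434
tilt deg 0.56 yaw -75.0 turn y -72.6 shift [ 0.0386  0.0089 -0.1193] after turn [-0.1024  0.0089 -0.0725] q1,q6 [-0.68 -0.94] t 55.2
```

View pics/s15.png

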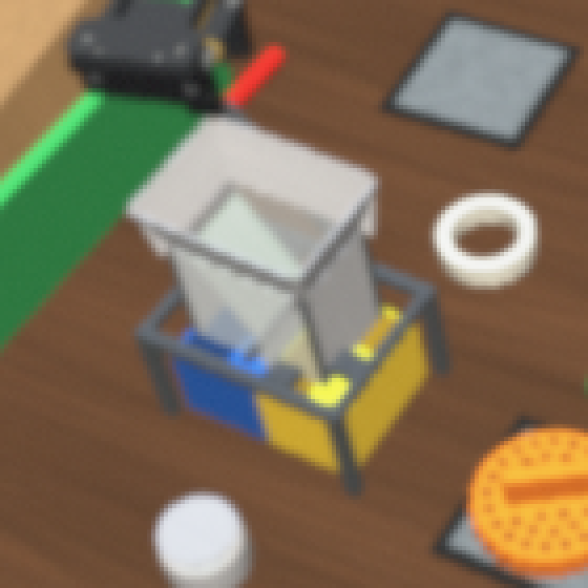

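```bash

python3 -m crank '[[[0,-10.4,0,0,0,0,50],[0,-10.4,0,0,0,0,50],[0,-10.4,0,0,0,0,50],[0,-10.4,0,0,0,0,50],[0,-10.4,0,0,0,0,50]]]'
python3 -m crank '[[[0,-10.4,0,0,0,0,50],[0,-10.2,0,0,0,0,50],[0,0,0,-0.034,0,-0.024,50],[0,0,0,-0.034,0,-0.024,50],[0,0,0,-0.034,0,-0.024,50]]]'
python3 -m crank '[[[0,0,0,0,0,0,50],[0,0,0,0,0,0,50],[0,0,0,0,0,0,50],[0,0,0,0,0,0,50],[0,0,0,0,0,0,50]]]'
python3 go.py 0.4435 -0.368 0.162 -2.4
```

```text
time: 55.82
position: [0.5464, -0.298, 0.2924]
tool_rot: [-0.693, 0.139, -0.139, 0.693]
ft_force: [-0.2, 0.8, 0.6]
grip_width: 0.0434
time: 56.45
position: [0.4405, -0.3661, 0.2925]
tool_rot: [-0.707, 0.015, -0.015, 0.707]
ft_force: [0.5, -0.8, 0.1]
grip_width: 0.0434
time: 57.08
position: [0.4421, -0.3653, 0.2928]
tool_rot: [-0.707, 0.015, -0.015, 0.707]
ft_force: [0.1, 0.7, -0.3]
grip_width: 0.0433
tilt deg 0.0 yaw -2.4 turn y 0.0 shift [ 0.0015  0.1308 -0.0027] after turn [ 0.0015  0.1308 -0.0027] q1,q6 [-0.89 -2.41] t 57.1
```

```bash

python3 -m crank '[[[0,0,0,0.0015,0.03,-0.0027,50],[0,0,0,0,0.05,0,50],[0,0,0,0,0.035,0,50],[0,0,0,0,0.015,0,50],[0,0,0,0,0,0,0]]]' 15
python3 -m crank '[[[0,0,0,0,0,0,0],[0,0,0,0,0,0,0],[0,0,0,0,0,0,0],[0,0,0,0,0,0,0],[0,0,0,0,0,0,0]]]'
python3 -m crank '[[[0,0,0,0,-0.008,0.0134,0],[0,0,0,0,-0.0064,0.0142,0],[0,0,0,0,-0.0046,0.0149,0],[0,0,0,0,-0.0028,0.0153,0],[0,0,0,0,-0.0009,0.0156,0]]]'
python3 -m crank '[[[0,0,0,0,0.0009,0.0156,0],[0,0,0,0,0.0028,0.0153,0],[0,0,0,0,0.0046,0.0149,0],[0,0,0,0,0.0064,0.0142,0],[0,0,0,0,0.008,0.0134,0]]]'
python3 -m crank '[[[0,0,0,0,0.002,0.006,0],[0,0,0,0,0,0.002,0],[0,0,0,0,0,0,0],[0,0,0,0,0,0,0],[0,0,0,0,0,0,0]]]'
python3 go.py 0.449 -0.221 0.162 -2.4
```

```text
time: 57.7
position: [0.443, -0.3682, 0.1624]
tool_rot: [-0.707, 0.015, -0.015, 0.707]
ft_force: [0.3, -0.3, 0.3]
grip_width: 0.0391
time: 58.32
position: [0.4435, -0.3683, 0.164]
tool_rot: [0.707, -0.015, 0.016, -0.707]
ft_force: [0.2, 3.0, 5.9]
grip_width: 0.0132
time: 58.95
position: [0.4464, -0.295, 0.1867]
tool_rot: [0.708, -0.015, 0.015, -0.706]
ft_force: [-0.2, -4.0, 2.5]
grip_width: 0.0135
time: 59.58
position: [0.4492, -0.221, 0.1622]
tool_rot: [0.707, -0.015, 0.015, -0.707]
ft_force: [-4.1, -18.2, 16.9]
grip_width: 0.0134
time: 60.2
position: [0.4496, -0.2216, 0.162]
tool_rot: [0.712, -0.014, 0.014, -0.702]
ft_force: [-8.2, -20.7, 4.9]
grip_width: 0.0134
tilt deg 0.87 yaw -2.3 turn y 0.1 shift [-0.0007  0.      0.0006] after turn [-0.0007  0.      0.0006] q1,q6 [-0.67 -2.2 ] t 60.2
```

```bash

python3 -m crank '[[[0,0,0,0,0,-0.006,45],[0,0,0,0,0,0,45],[0,0,0,0,0,0,45],[0,0,0,0,-0.03,0,45],[0,0,0,0,-0.05,0,45]]]'
python3 -m crank '[[[0,0,0,0,-0.02,0.02,45],[0,0,0,0,0,0.05,45],[0,0,0,0,0,0.05,45],[0,0,0,0,0,0.05,45],[0,0,0,0,0,0.05,45]]]'
python3 lev.py
python3 go.py 0.4547 0.1246 0.04 -2.4
```

```text
time: 60.82
position: [0.4478, -0.2174, 0.2395]
tool_rot: [-0.705, 0.017, -0.013, 0.709]
ft_force: [1.1, -0.8, 1.0]
grip_width: 0.0389
time: 61.45
position: [0.4577, 0.0027, 0.2604]
tool_rot: [-0.707, 0.016, -0.014, 0.707]
ft_force: [0.1, 0.3, -0.2]
grip_width: 0.0393
 ** On entry to DLASCL parameter number  4 had an illegal value
 ** On entry to DLASCL parameter number  4 had an illegal value
 ** On entry to DLASCL parameter number  4 had an illegal value
 ** On entry to DLASCL parameter number  4 had an illegal value
 ** On entry to DLASCL parameter number  5 had an illegal value
 ** On entry to DLASCL parameter number  4 had an illegal value
tilt deg 0.25 yaw -2.1 turn y 0.3 shift [-0.0058  0.2206  0.1184] after turn [-0.0064  0.2206  0.1184] q1,q6 [-0.24 -1.77] t 61.5lev.py:7: RuntimeWarning: Mean of empty slice.
  r,c=np.nonzero(m&k); return (r.mean(),c.mean()),len(r)
  ret = ret.dtype.type(ret / rcount)
Traceback (most recent call last):
  File "lev.py", line 10, in <module>
    print(ra,na,rb,nb,tri(a,ra,b,rb))
                      ~~~^^^^^^^^^^^
  File "h.py", line 18, in tri
    s=np.linalg.lstsq(np.stack([d1,-d2],1),o2-o1,rcond=None)[0]
      ~~~~~~~~~~~~~~~^^^^^^^^^^^^^^^^^^^^^^^^^^^^^^^^^^^^^^^
numpy.linalg.LinAlgError: SVD did not converge in Linear Least Squares
```

```bash
sed -i 's/(125,180,170,215)/(125,190,170,245)/; s/(185,230,430,475)/(180,235,395,475)/' lev.py; python3 lev.py
python3 -m crank '[[[0,0,0,-0.003,0.04,0.05,50],[0,0.3,0,-0.003,0.06,0.05,50],[0,0,0,0,0.06,0.018,50],[0,0,0,0,0.06,0,50],[0,0,0,0,0,0,50]]]'
python3 go.py 0.4547 0.1246 -0.0205 -2.4
```

```text
(np.float64(164.15116279069767), np.float64(232.12790697674419)) 86 (np.float64(207.09782608695653), np.float64(411.9782608695652)) 92 (array([ 0.4476, -0.2214,  0.2032]), np.float64(0.0008213702040721826))
scene (np.float64(0.7616171573071044), np.float64(-0.6))
top (np.float64(0.5954393515658213), np.float64(-0.6))
time: 62.28
position: [0.4538, 0.106, 0.0494]
tool_rot: [0.707, -0.022, 0.013, -0.707]
ft_force: [-0.9, 0.1, 0.1]
grip_width: 0.0433
tilt deg 0.79 yaw -2.8 turn y -0.4 shift [0.001  0.0699 0.0187] after turn [0.0011 0.0699 0.0187] q1,q6 [-0.01 -1.53] t 62.3
```

```bash

python3 -m crank '[[[0,0,0,0,0.01,0.012,50],[0,0,0,0,0,0,50],[0,0,0,0,0,0,50],[0,0,0,0,0,0,50],[0,0,0,0,0,0,50]]]'
python3 go.py 0.4547 0.1246 -0.0205 -2.4
```

```text
time: 62.9
position: [0.4591, 0.1187, 0.0449]
tool_rot: [-0.707, 0.016, -0.018, 0.707]
ft_force: [-0.1, 0.5, -0.5]
grip_width: 0.0434
tilt deg 0.1 yaw -2.8 turn y -0.4 shift [-0.0048  0.0654  0.0057] after turn [-0.0047  0.0654  0.0057] q1,q6 [ 0.02 -1.51] t 62.9
```

```bash

python3 -m crank '[[[0,0,0,-0.0048,0.025,0.0057,50],[0,0,0,0,0.025,0,50],[0,0,0,0,0.01,0,50],[0,0,0,0,0.005,0,50],[0,0,0,0,0,0,0]]]' 25
python3 -m crank '[[[0,0,0,0,0,0,0],[0,0,0,0,0,0,0],[0,0,0,0,0,0,0],[0,0,0,0,0,0,0],[0,0,0,0,0,0,0]]]'
python3 go.py 0.546 -0.298 0.225 -2.4
```

```text
time: 63.52
position: [0.4544, 0.1246, -0.0208]
tool_rot: [0.707, -0.017, 0.017, -0.707]
ft_force: [-0.0, -0.1, 0.4]
grip_width: 0.0392
time: 64.15
position: [0.4545, 0.1247, -0.0205]
tool_rot: [-0.707, 0.017, -0.017, 0.707]
ft_force: [0.1, 0.4, 5.5]
grip_width: 0.0195
tilt deg 0.06 yaw -2.7 turn y -0.3 shift [ 0.1119 -0.2454 -0.4178] after turn [ 0.1094 -0.2454 -0.4185] q1,q6 [ 0.03 -1.49] t 64.2
```

```bash

python3 -m crank '[[[0,0,0,0,-0.045,0,0],[0,0,0,0,-0.06,-0.01,0],[0,0,0,0.005,-0.06,-0.025,0],[0,0,0,0.012,-0.06,-0.045,0],[0,0,0,0.013,-0.02,-0.047,0]]]'
python3 -m crank '[[[0,0,0,0.013,0,-0.047,0],[0,0,0,0.013,0,-0.047,0],[0,0,0,0.013,0,-0.047,0],[0,0,0,0.013,0,-0.047,0],[0,0,0,0.013,0,-0.047,0]]]'
python3 -m crank '[[[0,0,0,0.013,0,-0.045,0],[0,0,0,0.006,0,-0.012,0],[0,0,0,0,0,0,0],[0,0,0,0,0,0,0],[0,0,0,0,0,0,0]]]'
python3 go.py 0.546 -0.298 0.198 -2.4
```

```text
time: 64.78
position: [0.4773, 0.0048, 0.214]
tool_rot: [0.707, -0.014, 0.018, -0.707]
ft_force: [0.4, 0.1, -0.1]
grip_width: 0.0194
time: 65.4
position: [0.5294, -0.2336, 0.2103]
tool_rot: [-0.707, 0.017, -0.017, 0.707]
ft_force: [0.9, 0.4, -0.2]
grip_width: 0.0196
time: 66.03
position: [0.5457, -0.2885, 0.211]
tool_rot: [-0.707, 0.017, -0.016, 0.707]
ft_force: [-0.1, 0.0, 0.1]
grip_width: 0.0197
tilt deg 0.05 yaw -2.7 turn y -0.3 shift [ 0.0007  0.013  -0.0095] after turn [ 0.0007  0.013  -0.0095] q1,q6 [-0.67 -2.19] t 66.0
```

```bash

python3 -m crank '[[[0,0,0,0,0.007,-0.0095,0],[0,0,0,0,0.007,0,0],[0,0,0,0,0,0,0],[0,0,0,0,0,0,50],[0,0,0,0,0,0,50]]]'
python3 -m crank '[[[0,0,0,0,0,0,50],[0,0,0,0,-0.02,0,50],[0,0,0,0,-0.02,0,50],[0,0,0,0,0,0,50],[0,0,0,0,0,0,50]]]'
python3 parts.py p5
python3 - <<'E'
from h import *
a=shot('scene');im=a['img'][130:270,130:270,::-1];cv2.imwrite('pics/s16.png',cv2.resize(im,(0,0),fx=4.2,fy=4.2,interpolation=3))
E
```

```text
time: 66.65
position: [0.5457, -0.2997, 0.1972]
tool_rot: [0.707, -0.017, 0.017, -0.707]
ft_force: [-0.6, -0.4, -0.3]
grip_width: 0.0322
time: 67.28
position: [0.5451, -0.2993, 0.2363]
tool_rot: [-0.707, 0.017, -0.017, 0.707]
ft_force: [0.1, -0.3, -0.4]
grip_width: 0.0436
scene steel [356 250   9  13  94] px [256.  359.8] [0.47  0.195 0.012]
scene crop off 213 294 f 7.11
top steel [278 187   1  13  13] px [193. 278.] [0.51  0.211 0.012]
top steel [279 199   9  13  63] px [205.1 283.3] [0.468 0.193 0.012]
top steel [276 201   2  22  27] px [212.5 276.7] [0.442 0.216 0.012]
top crop off 166 275 f 8.19
```

View pics/s16.png

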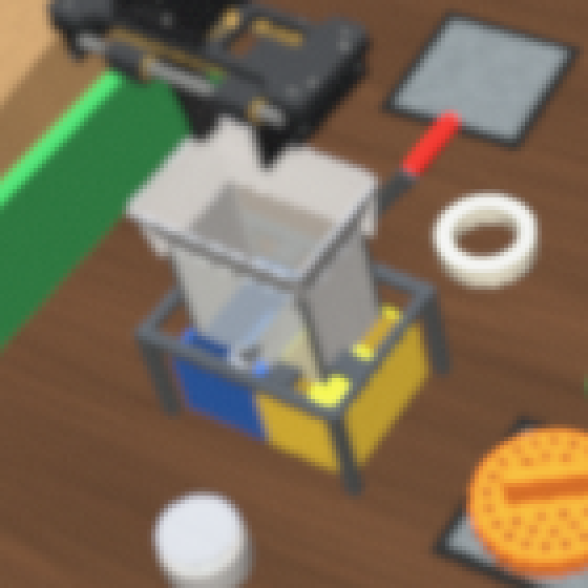

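View pics/p5_top.png

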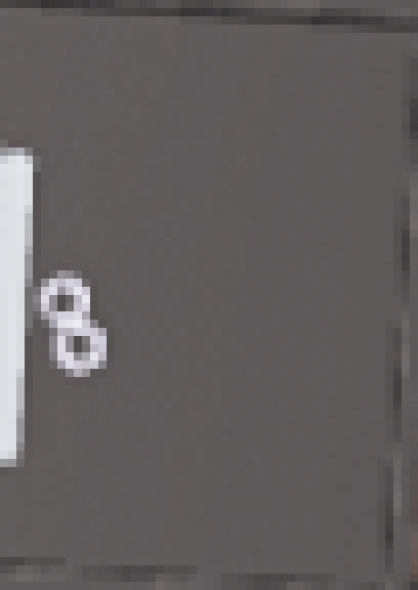

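View pics/p5_scene.png

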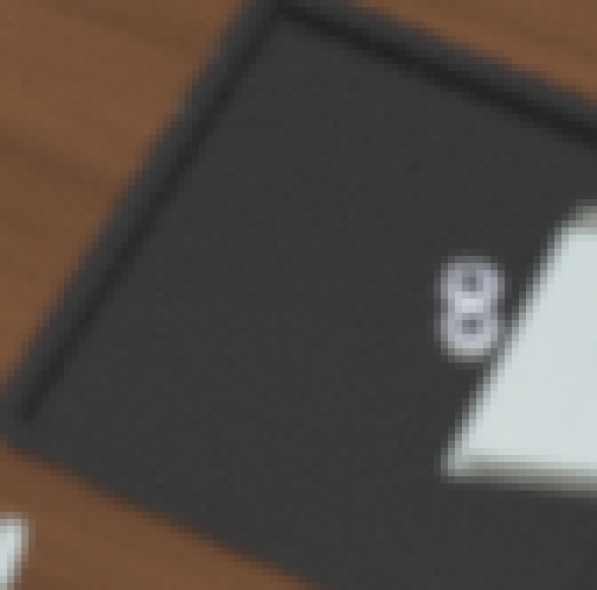

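The flap now leads to blue: the nut shows at crop (245,352) in the blue bin. The last two nuts touch each other and sit about 6 mm from the chute. I'll drag the pair clear of it with a light end-to-end grip.

```bash
python3 go.py 0.4698 0.1933 0.05 -75
python3 -m crank '[[[0,0,0,-0.006,0,0.03,69],[0,0,0,-0.01,0,0.05,69],[0,0,0,-0.01,0,0.05,69],[0,0,0,-0.01,0,0.05,69],[0,0,0,-0.01,0.02,0.05,69]]]'
python3 -m crank '[[[0,0,0,-0.01,0.03,0.05,69],[0,0,0,-0.01,0.03,0.05,69],[0,0,0,-0.01,0.03,0.05,69],[0,0,0,-0.01,0.02,0.05,69],[0,10.3,0,-0.01,0.01,0.05,69]]]'
python3 -m crank '[[[0,10.3,0,0,0.01,0,69],[0,10.3,0,0,0,0,69],[0,10.3,0,0,0,0,69],[0,10.3,0,0,0,0,69],[0,10.3,0,0,0,0,69]]]'
python3 go.py 0.4698 0.1933 -0.0205 -75
```

```text
tilt deg 0.12 yaw -2.7 turn y 72.3 shift [-0.0984  0.1866  0.4881] after turn [-0.4949  0.1866  0.0551] q1,q6 [-0.68 -2.2 ] t 67.4
time: 68.05
position: [0.5114, -0.0666, 0.2176]
tool_rot: [0.707, -0.016, 0.018, -0.707]
ft_force: [-0.1, 0.3, -0.1]
grip_width: 0.0596
time: 68.68
position: [0.4716, 0.1842, 0.0956]
tool_rot: [0.703, -0.081, 0.079, -0.702]
ft_force: [1.3, -1.3, -0.2]
grip_width: 0.0601
time: 69.3
position: [0.4727, 0.1828, 0.0868]
tool_rot: [0.598, -0.378, 0.377, -0.598]
ft_force: [0.6, -0.3, -0.0]
grip_width: 0.0602
tilt deg 0.05 yaw -64.6 turn y 10.4 shift [-0.0107  0.1073  0.0019] after turn [-0.0109  0.1073 -0.    ] q1,q6 [ 0.15 -0.3 ] t 69.3
```

```bash

python3 -m crank '[[[0,10.4,0,0,0.02,0,69],[0,0,0,-0.011,0.04,0,69],[0,0,0,0,0.03,0,69],[0,0,0,0,0.012,0,69],[0,0,0,0,0.005,0,69]]]'
python3 go.py 0.4698 0.1933 -0.0205 -75
python3 -m crank '[[[0,0,0,0,0,0,0],[0,0,0,0,0,0,0],[0,0,0,0,0,0,0],[0,0,0,0,0,0,0],[0,0,0,0,0,0,0]]]' 5
```

```text
time: 69.92
position: [0.4699, 0.1933, -0.0202]
tool_rot: [0.563, -0.429, 0.428, -0.562]
ft_force: [-1.4, -1.6, 5.6]
grip_width: 0.0601
tilt deg 0.06 yaw -74.6 turn y 0.4 shift [ 0.      0.0003 -0.0001] after turn [ 0.      0.0003 -0.0001] q1,q6 [ 0.17 -0.1 ] t 69.9
time: 70.55
position: [0.4706, 0.1935, -0.0191]
tool_rot: [-0.562, 0.428, -0.429, 0.563]
ft_force: [-0.7, -0.2, 5.0]
grip_width: 0.0387
```

```bash

python3 -m crank '[[[0,0,0,0.01,0,0,0],[0,0,0,0.015,0,0,0],[0,0,0,0.015,0,0,0],[0,0,0,0.01,0,0,0],[0,0,0,0,0,0,0]]]'
python3 -m crank '[[[0,0,0,0,0,0,60],[0,0,0,0,0,0,60],[0,0,0,0,-0.03,0,60],[0,0,0,0,-0.05,0,60],[0,0,0,-0.02,-0.06,0,60]]]'
python3 -m crank '[[[0,0,0,0,-0.06,-0.06,50],[0,0,0,0,0,-0.06,50],[0,0,0,0,0,-0.06,50],[0,0,0,0,0,0,50],[0,0,0,0,0,0,50]]]'
python3 parts.py p6
```

```text
time: 71.18
position: [0.484, 0.1445, -0.0192]
tool_rot: [-0.562, 0.428, -0.429, 0.562]
ft_force: [0.6, -2.9, 5.0]
grip_width: 0.0388
time: 71.8
position: [0.4775, 0.1638, 0.12]
tool_rot: [0.563, -0.43, 0.429, -0.561]
ft_force: [1.0, 0.5, -0.4]
grip_width: 0.0522
time: 72.42
position: [0.3209, 0.1209, 0.1641]
tool_rot: [-0.562, 0.428, -0.429, 0.563]
ft_force: [0.5, -0.5, 0.1]
grip_width: 0.0438
scene steel [339 248   8  13  85] px [254.  342.3] [0.484 0.145 0.012]
scene crop off 213 294 f 7.11
top steel [278 187   1  13  13] px [193. 278.] [0.51  0.211 0.012]
top steel [294 195   8  12  55] px [200.9 297.5] [0.483 0.143 0.012]
top steel [276 201   2  22  28] px [212.8 276.7] [0.441 0.216 0.012]
top steel [286 220   3   3   6] px [221.2 287.2] [0.412 0.179 0.012]
top steel [304 224   3   6  13] px [226.5 305.1] [0.394 0.117 0.012]
top steel [286 230   2   5   7] px [232.1 286.4] [0.374 0.182 0.012]
top steel [315 237   5   2   7] px [237.7 316.6] [0.355 0.077 0.012]
top crop off 166 275 f 8.19
```

View pics/p6_top.png

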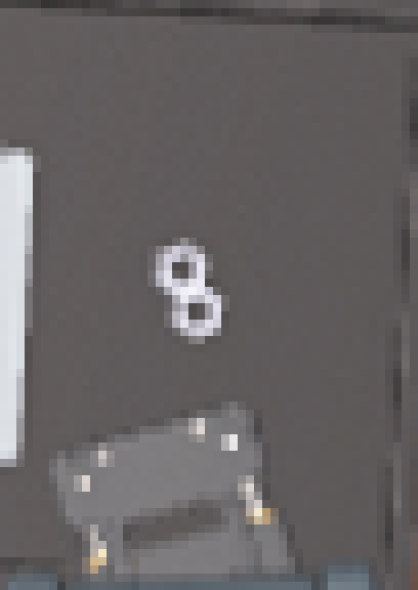

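View pics/p6_scene.png

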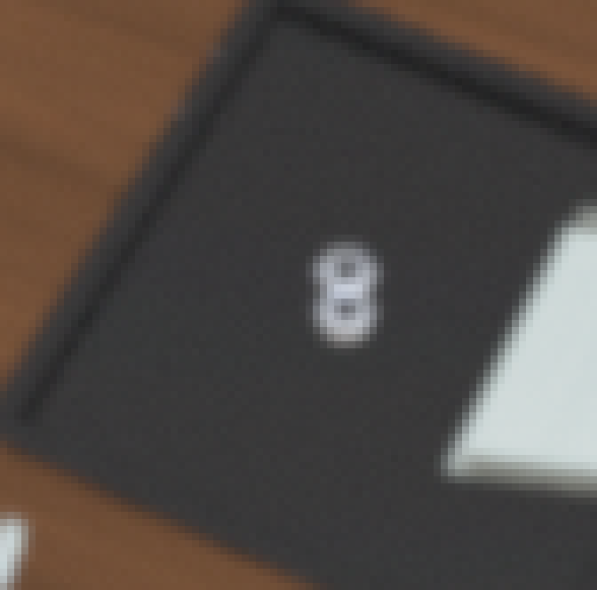

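```bash
python3 go.py 0.470 0.143 0.05 -15
python3 -m crank '[[[0,-10,0,0,0,0,60],[0,-10,0,0,0,0,60],[0,-10,0,0,0,0,60],[0,-10,0,0,0,0,60],[0,-10,0,0,0,0,60]]]'
python3 -m crank '[[[0,-10,0,0,0.02,0,60],[0,0,0,0,0,0,60],[0,0,0,0.04,0.02,0.015,60],[0,0,0,0.05,0.02,0.02,60],[0,0,0,0.046,0.03,0.02,60]]]'
python3 -m crank '[[[0,0,0,0,0.02,0,60],[0,0,0,0,0,0,60],[0,0,0,0,0,0,60],[0,0,0,0,0,0,60],[0,0,0,0,0,0,60]]]'
python3 go.py 0.470 0.143 -0.02 -15
```

```text
tilt deg 0.15 yaw -74.6 turn y -59.6 shift [0.0179 0.1144 0.1482] after turn [0.1369 0.1144 0.0595] q1,q6 [ 0.03 -0.24] t 72.5
time: 73.15
position: [0.3217, 0.121, 0.1637]
tool_rot: [-0.691, 0.148, -0.149, 0.691]
ft_force: [0.2, 0.3, 0.1]
grip_width: 0.0523
time: 73.78
position: [0.4693, 0.1401, 0.0739]
tool_rot: [-0.701, 0.09, -0.093, 0.701]
ft_force: [0.3, 0.2, 1.1]
grip_width: 0.0521
time: 74.4
position: [0.4655, 0.1397, 0.0547]
tool_rot: [-0.701, 0.09, -0.091, 0.701]
ft_force: [0.6, -0.5, 0.2]
grip_width: 0.0522
tilt deg 0.09 yaw -14.6 turn y 0.4 shift [0.0034 0.0747 0.0043] after turn [0.0033 0.0747 0.0043] q1,q6 [ 0.06 -1.25] t 74.4
```

```bash

python3 -m crank '[[[0,0,0,0.0034,0.03,0.0043,60],[0,0,0,0,0.03,0,60],[0,0,0,0,0.01,0,60],[0,0,0,0,0.005,0,60],[0,0,0,0,0,0,0]]]' 25
python3 -m crank '[[[0,0,0,0,0,0,0],[0,0,0,0,0,0,0],[0,0,0,0,0,0,0],[0,0,0,0,0,0,0],[0,0,0,0,0,0,0]]]'
python3 go.py 0.546 -0.298 0.225 -15
```

```text
time: 75.03
position: [0.4699, 0.143, -0.0208]
tool_rot: [-0.701, 0.09, -0.09, 0.701]
ft_force: [-1.0, -0.9, -0.4]
grip_width: 0.0479
time: 75.65
position: [0.4698, 0.143, -0.0209]
tool_rot: [-0.701, 0.09, -0.09, 0.701]
ft_force: [-0.6, -0.6, 4.1]
grip_width: 0.0186
tilt deg 0.03 yaw -14.6 turn y 0.4 shift [ 0.1852 -0.2459 -0.4074] after turn [ 0.1878 -0.2459 -0.4062] q1,q6 [ 0.07 -1.25] t 75.7
```

Gripped at 18.6 mm, across the flats. Now carrying it over.

```bash

python3 -m crank '[[[0,0,0,0,-0.045,0,0],[0,0,0,0.003,-0.06,-0.006,0],[0,0,0,0.011,-0.06,-0.025,0],[0,0,0,0.02,-0.06,-0.044,0],[0,0,0,0.021,-0.022,-0.046,0]]]'
python3 -m crank '[[[0,0,0,0.021,0,-0.046,0],[0,0,0,0.021,0,-0.046,0],[0,0,0,0.021,0,-0.046,0],[0,0,0,0.021,0,-0.046,0],[0,0,0,0.021,0,-0.046,0]]]'
python3 -m crank '[[[0,0,0,0.021,0,-0.046,0],[0,0,0,0.01,0,-0.022,0],[0,0,0,0,0,0,0],[0,0,0,0,0,0,0],[0,0,0,0,0,0,0]]]'
python3 go.py 0.546 -0.298 0.198 -15
```

```text
time: 76.28
position: [0.4917, 0.0217, 0.2143]
tool_rot: [-0.701, 0.087, -0.091, 0.701]
ft_force: [1.1, -1.0, -0.8]
grip_width: 0.0189
time: 76.9
position: [0.5337, -0.2281, 0.2108]
tool_rot: [-0.701, 0.09, -0.09, 0.702]
ft_force: [0.0, 0.3, -0.2]
grip_width: 0.0183
time: 77.53
position: [0.5465, -0.2986, 0.2112]
tool_rot: [-0.701, 0.09, -0.089, 0.702]
ft_force: [-0.1, 0.3, -1.0]
grip_width: 0.0189
tilt deg 0.07 yaw -14.6 turn y 0.4 shift [-0.0006  0.0132  0.0005] after turn [-0.0006  0.0132  0.0005] q1,q6 [-0.68 -2.  ] t 77.5
```

```bash

python3 -m crank '[[[0,0,0,0,0.007,0,0],[0,0,0,0,0.006,0,0],[0,0,0,0,0,0,0],[0,0,0,0,0,0,50],[0,0,0,0,0,0,50]]]'
python3 -m crank '[[[0,0,0,0,0,0,50],[0,0,0,0,-0.02,0,50],[0,0,0,0,-0.02,0,50],[0,0,0,0,0,0,50],[0,0,0,0,0,0,50]]]'
python3 parts.py p7
python3 - <<'E'
from h import *
a=shot('scene');im=a['img'][130:270,130:270,::-1];cv2.imwrite('pics/s17.png',cv2.resize(im,(0,0),fx=4.2,fy=4.2,interpolation=3))
E
```

```text
time: 78.15
position: [0.5469, -0.3005, 0.1985]
tool_rot: [0.701, -0.09, 0.09, -0.701]
ft_force: [-0.6, -0.7, -0.5]
grip_width: 0.031
time: 78.78
position: [0.5464, -0.3, 0.2377]
tool_rot: [-0.701, 0.09, -0.09, 0.702]
ft_force: [0.1, -0.5, -0.8]
grip_width: 0.0432
scene steel [338 254   9   7  46] px [257.1 342.2] [0.494 0.148 0.012]
scene crop off 213 294 f 7.11
top steel [276 187   3  36  42] px [206.4 277.1] [0.464 0.214 0.012]
top steel [294 195   6   7  30] px [198.2 296.4] [0.492 0.147 0.012]
top crop off 166 275 f 8.19
```

View pics/s17.png

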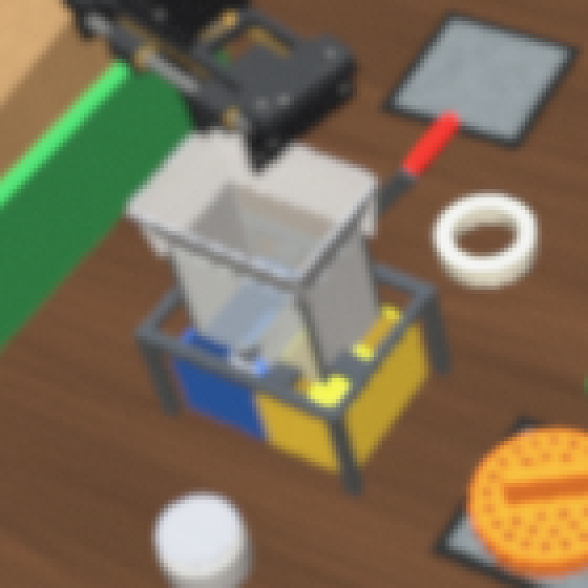

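View pics/p7_top.png

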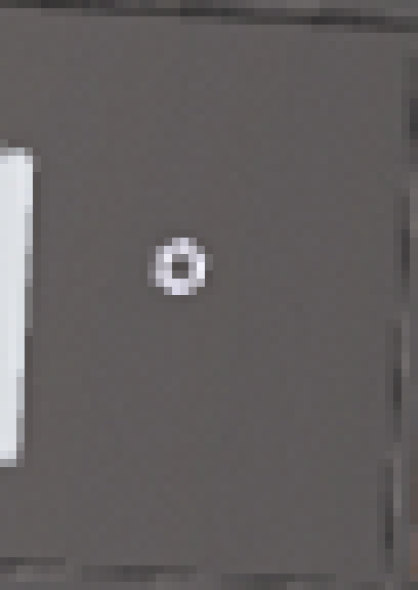

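```bash
python3 go.py 0.493 0.1475 0.05 -15
python3 -m crank '[[[0,0,0,-0.012,0,0.03,60],[0,0,0,-0.019,0,0.048,60],[0,0,0,-0.019,0,0.048,60],[0,0,0,-0.019,0,0.048,60],[0,0,0,-0.019,0.02,0.048,60]]]'
python3 -m crank '[[[0,0,0,-0.019,0.03,0.048,60],[0,0,0,-0.019,0.03,0.048,60],[0,0,0,-0.019,0.04,0.048,60],[0,0,0,-0.019,0.04,0.048,60],[0,0,0,0,0.03,0.02,60]]]'
python3 -m crank '[[[0,0,0,0,0,0,60],[0,0,0,0,0,0,60],[0,0,0,0,0,0,60],[0,0,0,0,0,0,60],[0,0,0,0,0,0,60]]]'
python3 go.py 0.493 0.1475 -0.0205 -15
```

```text
tilt deg 0.12 yaw -14.6 turn y 0.4 shift [-0.1642  0.1879  0.4193] after turn [-0.1669  0.1879  0.4182] q1,q6 [-0.68 -2.  ] t 78.9
time: 79.55
position: [0.5185, -0.0622, 0.219]
tool_rot: [0.702, -0.089, 0.091, -0.701]
ft_force: [0.3, -0.7, 0.0]
grip_width: 0.0521
time: 80.18
position: [0.496, 0.159, 0.0498]
tool_rot: [0.702, -0.09, 0.088, -0.701]
ft_force: [-0.4, 0.6, 0.7]
grip_width: 0.0523
time: 80.8
position: [0.4988, 0.1561, 0.0525]
tool_rot: [-0.701, 0.09, -0.091, 0.701]
ft_force: [-1.4, 0.3, 0.1]
grip_width: 0.052
tilt deg 0.07 yaw -14.7 turn y 0.3 shift [-0.0035  0.0729 -0.0098] after turn [-0.0034  0.0729 -0.0099] q1,q6 [ 0.09 -1.23] t 80.8
```

```bash

python3 -m crank '[[[0,0,0,-0.0035,0.025,-0.0098,60],[0,0,0,0,0.03,0,60],[0,0,0,0,0.013,0,60],[0,0,0,0,0.005,0,60],[0,0,0,0,0,0,0]]]' 25
python3 -m crank '[[[0,0,0,0,0,0,0],[0,0,0,0,0,0,0],[0,0,0,0,0,0,0],[0,0,0,0,0,0,0],[0,0,0,0,0,0,0]]]'
python3 go.py 0.546 -0.298 0.225 -15
```

```text
time: 81.42
position: [0.4928, 0.1481, -0.021]
tool_rot: [-0.701, 0.09, -0.09, 0.701]
ft_force: [-1.1, -0.7, 1.4]
grip_width: 0.0476
time: 82.05
position: [0.4927, 0.1481, -0.0209]
tool_rot: [-0.701, 0.09, -0.09, 0.701]
ft_force: [-0.6, 0.4, 4.1]
grip_width: 0.0185
tilt deg 0.04 yaw -14.6 turn y 0.4 shift [ 0.1644 -0.2459 -0.4181] after turn [ 0.1671 -0.2459 -0.417 ] q1,q6 [ 0.07 -1.24] t 82.0
```

```bash

python3 -m crank '[[[0,0,0,0,-0.045,0,0],[0,0,0,0.003,-0.06,-0.007,0],[0,0,0,0.01,-0.06,-0.026,0],[0,0,0,0.018,-0.06,-0.046,0],[0,0,0,0.019,-0.022,-0.047,0]]]'
python3 -m crank '[[[0,0,0,0.019,0,-0.047,0],[0,0,0,0.019,0,-0.047,0],[0,0,0,0.019,0,-0.047,0],[0,0,0,0.019,0,-0.047,0],[0,0,0,0.019,0,-0.047,0]]]'
python3 -m crank '[[[0,0,0,0.018,0,-0.047,0],[0,0,0,0.006,0,-0.018,0],[0,0,0,0,0,0,0],[0,0,0,0,0,0,0],[0,0,0,0,0,0,0]]]'
python3 go.py 0.546 -0.298 0.198 -15
```

```text
time: 82.68
position: [0.5089, 0.0239, 0.2137]
tool_rot: [0.701, -0.087, 0.091, -0.701]
ft_force: [0.3, 0.1, -0.3]
grip_width: 0.0185
time: 83.3
position: [0.5399, -0.2282, 0.2102]
tool_rot: [-0.701, 0.09, -0.09, 0.702]
ft_force: [0.5, -0.8, -0.1]
grip_width: 0.0186
time: 83.92
position: [0.5469, -0.2937, 0.2108]
tool_rot: [-0.701, 0.09, -0.089, 0.702]
ft_force: [1.2, -0.4, -0.4]
grip_width: 0.0185
tilt deg 0.06 yaw -14.5 turn y 0.5 shift [ 0.0002  0.0128 -0.0044] after turn [ 0.0002  0.0128 -0.0044] q1,q6 [-0.67 -1.99] t 83.9
```

```bash

python3 -m crank '[[[0,0,0,0,0.007,-0.004,0],[0,0,0,0,0.006,0,0],[0,0,0,0,0,0,0],[0,0,0,0,0,0,50],[0,0,0,0,0,0,50]]]'
python3 -m crank '[[[0,0,0,0,0,0,50],[0,0,0,0,-0.03,0,50],[0,0,0,0,-0.05,0,50],[0,0,0,-0.05,0,0.03,50],[0,0,0,-0.05,0,0.05,50]]]'
python3 -m crank '[[[0,0,0,0,0,0.05,50],[0,0,0,0,0,0.05,50],[0,0,0,0,0,0.05,50],[0,0,0,0,0,0.05,50],[0,0,0,0,0,0,50]]]'
python3 parts.py p8
python3 - <<'E'
from h import *
a=shot('scene','s18.png');im=a['img'][140:270,130:290,::-1];cv2.imwrite('pics/s18c.png',cv2.resize(im,(0,0),fx=4.8,fy=4.8,interpolation=3))
b=shot('top','t18.png');im=b['img'][100:230,190:470,::-1];cv2.imwrite('pics/t18c.png',cv2.resize(im,(0,0),fx=2.8,fy=2.8,interpolation=3))
im=b['img'][155:215,395:465,::-1];cv2.imwrite('pics/t18d.png',cv2.resize(im,(0,0),fx=9,fy=9,interpolation=3))
for n in('nut1_mid','spacer1_mid','cap_knob'): print(n,[([round(x) for x in d['at']],round(d['conf'],2)) for d in robot.spot_in(a,n)],[([round(x) for x in d['at']],round(d['conf'],2)) for d in robot.spot_in(b,n)])
E
```

```text
time: 84.55
position: [0.5462, -0.2997, 0.1979]
tool_rot: [0.701, -0.09, 0.09, -0.701]
ft_force: [0.3, -0.3, 0.1]
grip_width: 0.0312
time: 85.18
position: [0.4731, -0.2041, 0.2785]
tool_rot: [0.702, -0.09, 0.092, -0.701]
ft_force: [0.9, 0.3, 0.6]
grip_width: 0.0435
time: 85.8
position: [0.5245, -0.0074, 0.278]
tool_rot: [-0.701, 0.088, -0.088, 0.702]
ft_force: [-1.0, -1.0, -0.6]
grip_width: 0.0438
scene crop off 213 294 f 7.11
top steel [315 168  12  56 250] px [201.  321.1] [0.482 0.061 0.012]
top steel [313 172   2   3   6] px [173.  313.5] [0.58  0.088 0.012]
top steel [314 176   3   3   6] px [176.7 315.3] [0.567 0.081 0.012]
top steel [276 187   3  36  41] px [206.  277.1] [0.465 0.214 0.012]
top steel [321 235   2   4   6] px [236.8 321.7] [0.358 0.06  0.012]
top crop off 166 275 f 8.19
nut1_mid [] []
spacer1_mid [([257, 343], 0.64)] []
cap_knob [([291, 233], 0.65), ([252, 264], 0.63)] [([192, 412], 0.59)]
```

View pics/s18c.png

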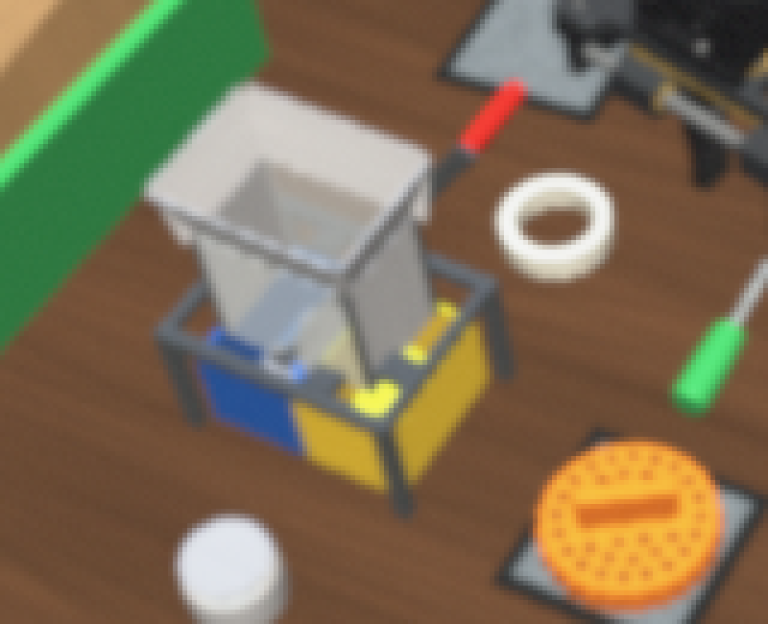

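View pics/t18c.png

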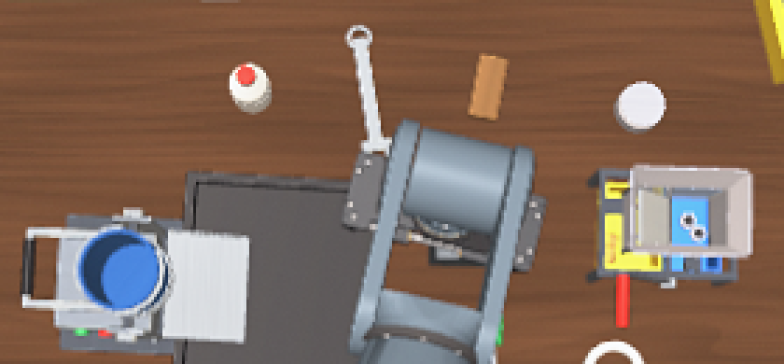

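View pics/t18d.png

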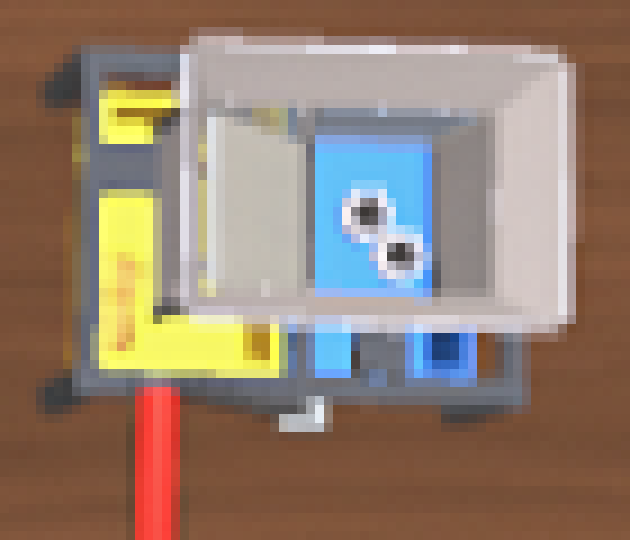

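View pics/p8_scene.png

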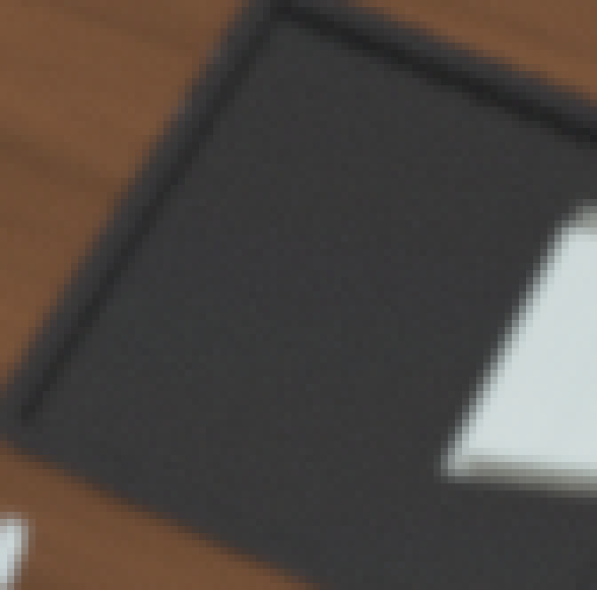

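```bash
python3 - <<'E'
import cv2
im=cv2.imread('pics/s18.png')[190:250,165:245];cv2.imwrite('pics/s18e.png',cv2.resize(im,(0,0),fx=9,fy=9,interpolation=3))
E
```

```text
(no output)
```

View pics/s18e.png

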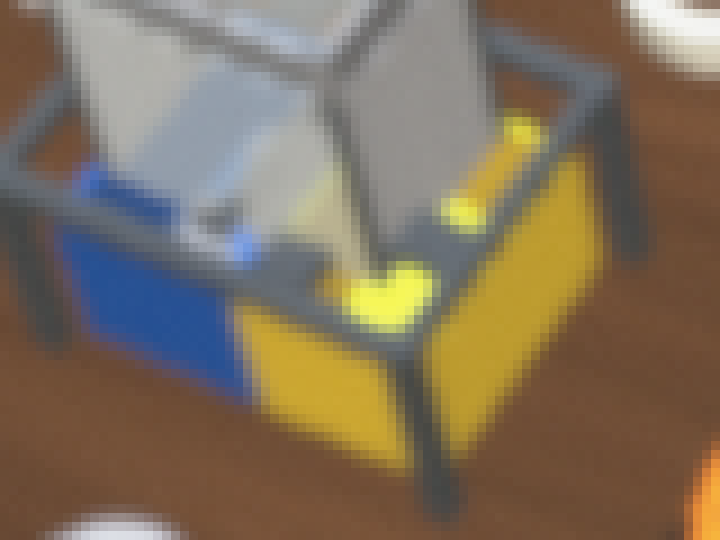

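View pics/s18.png

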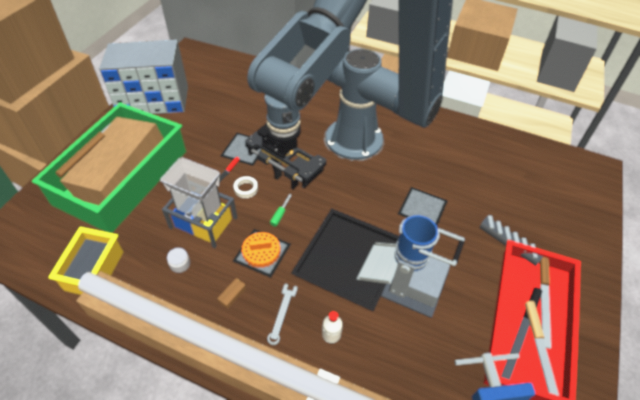

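```bash
python3 - <<'E'
from h import *
import pickle
a=pickle.load(open('ca.pkl','rb'));b=pickle.load(open('cb.pkl','rb'))
yaw=-.041;Xd=np.array([np.cos(yaw),np.sin(yaw)]);Yd=np.array([-Xd[1],Xd[0]]);O=np.array([.5464,-.2986])
def loc(P): d=P[:2]-O; return np.round([d@Xd,d@Yd,P[2]],3)
for nm,px in (('patch dark',(190+215/9-.5,165+215/9-.5)),('patch white',(190+240/9-.5,165+205/9-.5))):
    for z in(.01,.03,.05,.064,.08,.1): print(nm,z,loc(atz(a,px,z)))
for c in((367,212),(400,255)):
    for z in(.007,.02,.04): print('top nut',loc(atz(b,(155+c[1]/9-.5,395+c[0]/9-.5),z)))
for c in((125,290),(255,345)):print('top yel',loc(atz(b,(155+c[1]/9-.5,395+c[0]/9-.5),.015)))
E
for f in s15 s16 s17; do :; done
python3 - <<'E'
import cv2,numpy as np
ims=[cv2.imread(f'pics/{f}.png')[290:420,150:420] for f in('s11','s15','s16','s17')]
cv2.imwrite('pics/cmp.png',cv2.resize(np.vstack([np.hstack(ims[:2]),np.hstack(ims[2:])]),(0,0),fx=1.45,fy=1.45))
E
```

```text
patch dark 0.01 [-0.004 -0.055  0.01 ]
patch dark 0.03 [ 0.007 -0.043  0.03 ]
patch dark 0.05 [ 0.018 -0.03   0.05 ]
patch dark 0.064 [ 0.025 -0.022  0.064]
patch dark 0.08 [ 0.034 -0.012  0.08 ]
patch dark 0.1 [0.045 0.001 0.1  ]
patch white 0.01 [ 0.007 -0.052  0.01 ]
patch white 0.03 [ 0.017 -0.04   0.03 ]
patch white 0.05 [ 0.028 -0.027  0.05 ]
patch white 0.064 [ 0.035 -0.019  0.064]
patch white 0.08 [ 0.044 -0.009  0.08 ]
patch white 0.1 [0.055 0.004 0.1  ]
top nut [ 0.018 -0.043  0.007]
top nut [ 0.016 -0.04   0.02 ]
top nut [ 0.014 -0.036  0.04 ]
top nut [ 0.002 -0.056  0.007]
top nut [ 0.    -0.053  0.02 ]
top nut [-0.002 -0.049  0.04 ]
top yel [-0.017  0.054  0.015]
top yel [-0.037  0.002  0.015]
```

View pics/cmp.png

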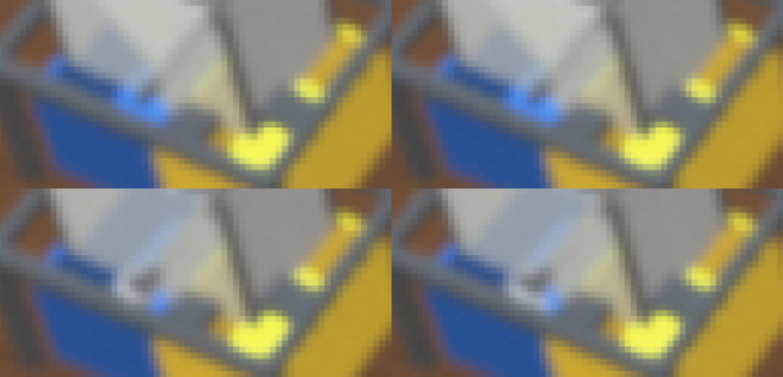

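```bash
python3 - <<'E'
from h import *
np.set_printoptions(precision=3,suppress=True)
import pickle
a=pickle.load(open('ca.pkl','rb'));b=pickle.load(open('cb.pkl','rb'))
yaw=-.041;Xd=np.array([np.cos(yaw),np.sin(yaw)]);Yd=np.array([-Xd[1],Xd[0]]);O=np.array([.5464,-.2986])
W=lambda x,y,z:[*(O+Xd*x+Yd*y),z]
# triangulate patch vs each top nut
for pn in((213.4,188.4),(216,187.3)):
  for c in((367,212),(400,255)):
    P,e=tri(a,pn,b,(155+c[1]/9-.5,395+c[0]/9-.5)); d=P[:2]-O; print(c,np.array([d@Xd,d@Yd,P[2]]),'gap',e)
im=cv2.resize(cv2.imread('pics/s18.png')[190:250,165:245],(0,0),fx=9,fy=9,interpolation=3)
im2=cv2.resize(cv2.imread('pics/t18.png')[155:215,395:465],(0,0),fx=9,fy=9,interpolation=3)
def edges(c,y0): # bin rim & floor
    for z,col in((.064,(255,255,255)),(.004,(0,255,0))):
        pts=[W(sx*.052,y0+sy*.035,z) for sx,sy in((1,1),(1,-1),(-1,-1),(-1,1))]
        for p,img,r0,c0 in((a,im,190,165),(b,im2,155,395)):
            q=proj(p,pts); cv2.polylines(img,[np.array([[(v[1]+.5-c0)*9,(v[0]+.5-r0)*9] for v in q]).astype(int)],True,col,1)
edges(0,-.0365);edges(0,.0365)
for p3 in (W(.018,-.043,.009),W(.002,-.056,.009)):
    q=proj(a,p3)[0];cv2.circle(im,(int((q[1]+.5-165)*9),int((q[0]+.5-190)*9)),5,(255,0,255),-1)
cv2.imwrite('pics/ov.png',np.vstack([im[:,:630],im2]) if 0 else im);cv2.imwrite('pics/ov2.png',im2)
E
```

```text
(367, 212) [ 0.014 -0.035  0.042] gap 4.3803205175306894e-05
(400, 255) [-0.    -0.053  0.016] gap 0.00298224350040314
(367, 212) [ 0.016 -0.039  0.029] gap 0.0025577892033592418
(400, 255) [ 0.002 -0.057  0.002] gap 0.0004323116710095588
```

View pics/ov.png

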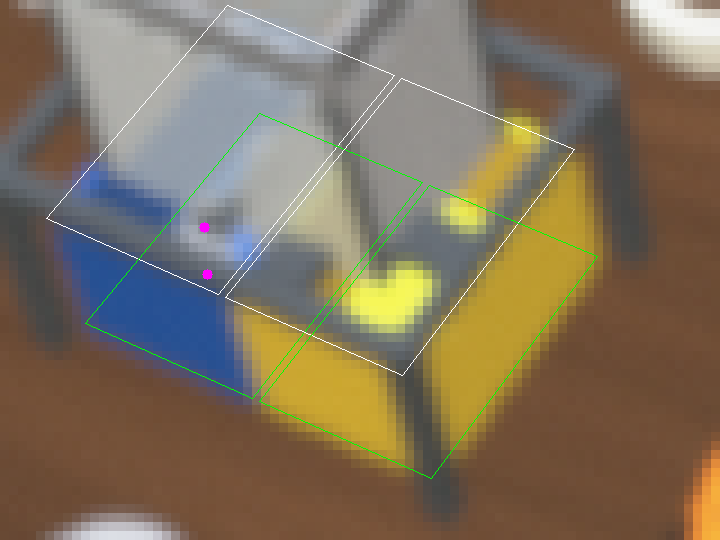

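View pics/ov2.png

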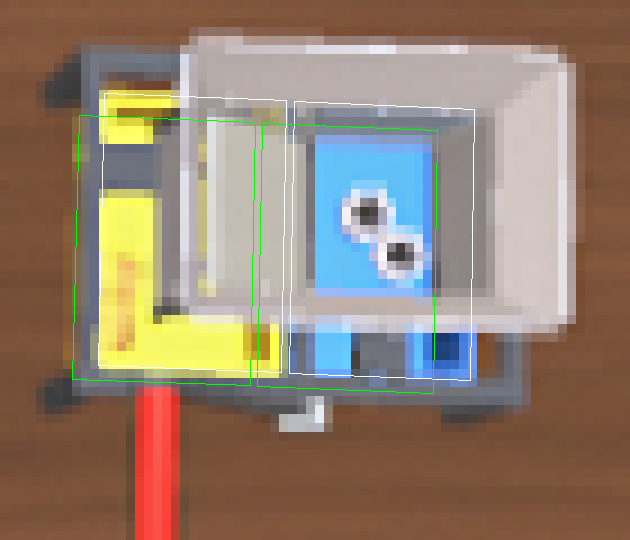

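```bash
python3 - <<'E'
from h import *
acc=0
for i in range(4):
    b=shot('top'); acc=acc+b['img'].astype(float)
im=(acc/4)[168:198,422:452]
im=np.clip((im-20)*1.15,0,255).astype(np.uint8)[:,:,::-1]
cv2.imwrite('pics/z1.png',cv2.resize(im,(0,0),fx=19,fy=19,interpolation=cv2.INTER_CUBIC))
acc=0
for i in range(4):
    b=shot('scene'); acc=acc+b['img'].astype(float)
im=(acc/4)[165:225,165:235].clip(0,255).astype(np.uint8)[:,:,::-1]
cv2.imwrite('pics/z2.png',cv2.resize(im,(0,0),fx=10,fy=10,interpolation=cv2.INTER_CUBIC))
E
```

```text
(no output)
```

View pics/z1.png

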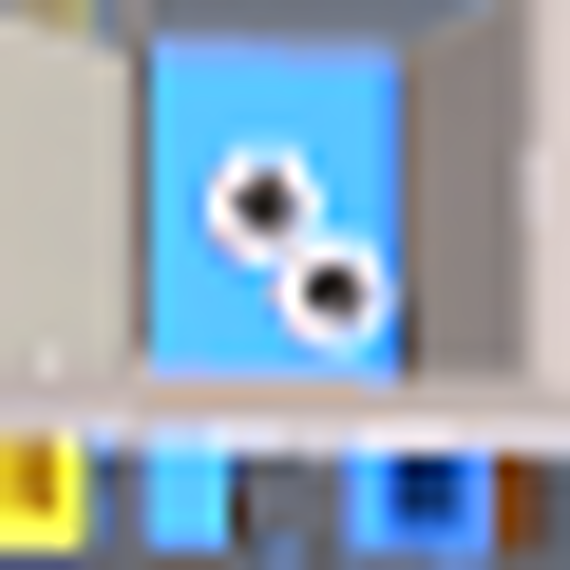

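View pics/z2.png

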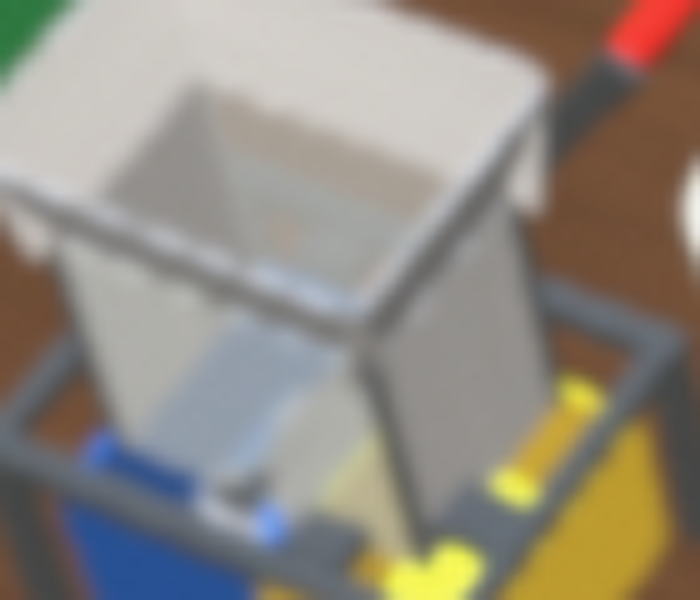

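```bash
python3 - <<'E'
from h import *
import pickle
a=pickle.load(open('ca.pkl','rb'))
yaw=-.041;Xd=np.array([np.cos(yaw),np.sin(yaw),0]);Yd=np.array([-Xd[1],Xd[0],0]);O=np.array([.5464,-.2986,0])
o,d=ray(a,(187.5,193))
for t in np.linspace(0,3,4000):
    pass
ox,oy=(o-O)@Xd,(o-O)@Yd;dx,dy=d@Xd,d@Yd
for x in(.036,.02,0,-.02,-.036,-.06,-.1):
    s=(x-ox)/dx;P=o+d*s;print(x,round(oy+dy*s,3),round(P[2],3))
s=-o[2]/d[2];print('bench',(o+d*s),ox+dx*s,oy+dy*s)
ims=[]
for f,r0,c0,sc in(('s11',130,130,4.2),('s15',130,130,4.2),('s16',130,130,4.2),('s17',130,130,4.2)):
    im=cv2.imread(f'pics/{f}.png');y,x=int((165-r0)*sc),int((170-c0)*sc)
    ims.append(im[y:y+190,x:x+240])
cv2.imwrite('pics/cmp2.png',cv2.resize(np.vstack([np.hstack(ims[:2]),np.hstack(ims[2:])]),(0,0),fx=1.55,fy=1.55))
E
```

```text
0.036 0.04 0.227
0.02 0.023 0.202
0 0.001 0.169
-0.02 -0.02 0.137
-0.036 -0.037 0.112
-0.06 -0.063 0.073
-0.1 -0.105 0.009
bench [ 0.43660561 -0.40534925  0.        ] -0.10532663104865325 -0.11115985005351281
```

View pics/cmp2.png

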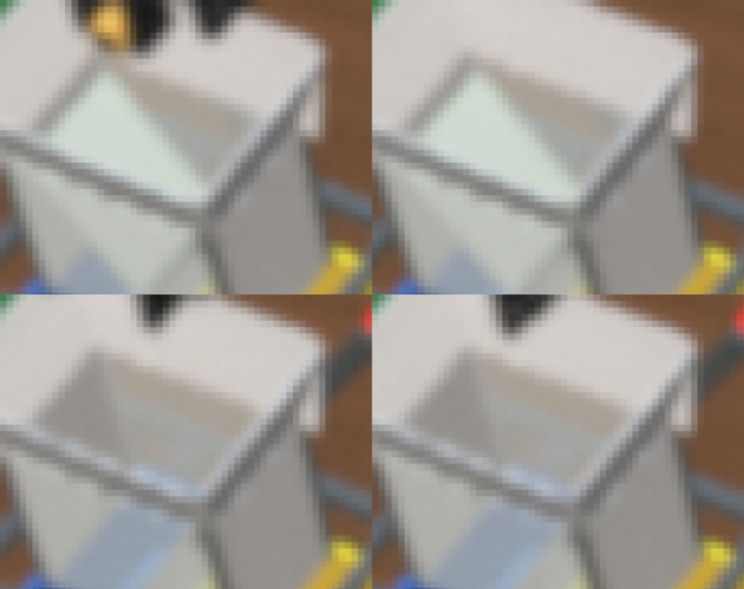

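```bash
python3 - <<'E'
from h import *
np.set_printoptions(precision=4,suppress=True)
a=shot('scene');b=shot('top')
hsv=cv2.cvtColor(a['img'],cv2.COLOR_RGB2HSV)
m=((hsv[...,0]>5)&(hsv[...,0]<28)&(hsv[...,1]>170)&(hsv[...,2]>120)).astype(np.uint8);m[:225]=0;m[275:]=0;m[:,:235]=0;m[:,290:]=0
r,c=np.nonzero(m);print('cap',len(r),(r.min()+r.max())/2,(c.min()+c.max())/2,atz(a,((r.min()+r.max())/2,(c.min()+c.max())/2),.02))
# black handle segment in both
for p,nm,box in((a,'scene',(225,270,440,475)),(b,'top',(175,215,192,206))):
    g=p['img'][box[0]:box[1],box[2]:box[3]].max(2); r,c=np.nonzero(g<70); pc=(r.mean()+box[0],c.mean()+box[2]); print(nm,len(r),pc)
    q0=cv2.cvtColor(cv2.imread('pics/s1.png' if nm=='scene' else 'pics/t1.png'),cv2.COLOR_BGR2RGB)[box[0]:box[1],box[2]:box[3]].max(2);r,c=np.nonzero(q0<70);print('  start',len(r),(r.mean()+box[0],c.mean()+box[2]))
    for t in(0,.05,.15):
        ang=.5+t;Y=np.array([.06,.998]);P=[*(np.array([.482,.333])+Y*.12*np.cos(ang)),.16+.12*np.sin(ang)];print('  tilt',t,proj(p,P)[0])
print({k:np.round(v,3) for k,v in st().items() if k in('time','ft_force','grip_width','joint_velocities')})
E
```

```text
cap 1030 248.5 259.5 [ 0.5703 -0.0839  0.02  ]
scene 79 (np.float64(250.2405063291139), np.float64(458.0886075949367))
  start 81 (np.float64(250.06172839506172), np.float64(458.03703703703707))
  tilt 0 [251.1942 456.9534]
  tilt 0.05 [249.5825 456.3134]
  tilt 0.15 [246.3207 454.6755]
top 60 (np.float64(195.13333333333333), np.float64(199.8))
  start 60 (np.float64(195.13333333333333), np.float64(199.8))
  tilt 0 [194.3024 199.8715]
  tilt 0.05 [194.209 200.441]
  tilt 0.15 [194.0482 201.8697]
{'time': np.float64(86.8), 'joint_velocities': array([-0.   , -0.   ,  0.   , -0.002,  0.   ,  0.001]), 'ft_force': array([ 0.329, -0.449,  0.138]), 'grip_width': np.float64(0.044)}
```

```bash
python3 -c "
from rig import robot
print(robot.hand_in())"
```

```text
the job is handed in; nothing more can be done
None
```

I handed the job in at about 87 s of the 210 s allowed, with every step carried out. One nut and at least two spacers could not be seen in their bins at the end.

**What I did**
- I unscrewed the cap and laid it on the farthest of the three identical-looking mats.
- I tipped the barrel until all six parts (three nuts, three spacers) poured into the tray, then set it upright again.
- With the lever at its positive stop I dropped the three spacers. I then moved it to −0.6 and dropped the three nuts.
- The last two nuts lay against each other beside the chute, so I first dragged the pair clear of it.

**What the last checks showed**
- **Cap:** top up, about 2 mm from the mat's centre.
- **Barrel:** its handle is within 0.2 pixels of its starting place in both cameras, so it is upright.
- **Lever:** both cameras gave −0.6 after I set it for the nuts. The earlier +0.6 setting I judged from the arm's position and the 17 N push against the stop, because the top view was blocked.
- **Tray and bench:** the tray is empty, and the wrench, screwdriver and other things look untouched.
- **Robot:** it was at rest and touching nothing.

**What failed or disagreed**
- **Tool point:** the true fingertips sit about 34 mm farther back than the reported tool position implies. My first grasp therefore closed above the cap's bar. I measured the offset by touching the bar and corrected every later move.
- **Bins:** I could see only two of the three nuts in the blue bin, and a faint trace of one spacer in the yellow one; the rest of both bins is hidden from the cameras. I take the unseen parts to be there because each was still gripped over the hopper just before release, with the flap set the right way.
- **Recognition network:** it reported a spacer in the tray at scene pixel (257, 343). The picture shows nothing there, so I treated it as a false report.

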